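# Fetch the case from behind the bottles

### The arm

A 6-joint arm with a two-finger parallel gripper is mounted at the origin on the work surface. World frame = base frame: x ahead of the robot, y to its left, z up, the work surface at z = 0. Lengths are in m, angles in rad, forces in N, time in s.
With the tool pointing down it reaches from about 0.4 to 0.825 m from the base axis. Payload 7 kg.
Tool frame: the origin (TCP) lies on the centre line of the jaws, within the pads' length; the fingertips stand 19 mm ahead of it and the grasp point (between the pads) is the TCP; z points along the fingers, y is the line along which they close (so a half turn about z gives the same grasp; the last joint's range is limited). The gripper opens to 88 mm and grips with 3 to 60 N. Pads are 19 mm wide; open, the fingers measure 130 mm over their backs; the gripper's body (78 mm by 193 mm) begins 47 mm behind the grasp point.
Start: joints at [1.391, 0.359, 0.012, 0, -1.224, -0.288], TCP at [0.304, 0.602, 0.246] pointing down, gripper open.
Joint ranges: [-3.07, 3.07], [-1.43, 2.12], [-1.02, 1.25], [-3.03, 1.67], [-3.05, -0], [-3.03, 3.03]. Speed limits (rad/s): [2.39, 2.39, 3.01, 3.14, 3.14, 3.14].

### API

Orientations are given as [roll, pitch, yaw] about the fixed x, y, z axes, in that order (R = Rz(yaw) Ry(pitch) Rx(roll)).
In Python, from station import arm, imaging, models gives the robot as it stands.
- The arm moves only by the tool play_rows, never from a script. Its arguments are lists of equal length, an entry for each row: "travel": the shift along the tool's x, y, z in units of 25 mm (1.0 is 25 mm), a list of three; "twist": the turn about the tool's z in units of 0.15 rad (1.0 is 0.15 rad). A call has 1 to 8 rows; each row shifts and turns the commanded pose from where the row before left it, along the tool's axes as they then stand; what a row does not reach is not made up. A row lasts 1/8 s, in which the tool goes at most 62.5 mm and 10.7 degrees, less where a joint would pass 70% of its speed; a pose out of reach is approached as far as the arm can. A call with a number of a shift or a turn outside -1 to 1 is refused whole. A call with a gripper value outside its range is refused whole. "fingers" is the opening, from 0 (shut) to 1 (fully open), set as the call begins (left out, the last holds). The fingers move at their own pace and stop on an object; "newtons" is the grip in N (left out, the last holds). Time passes only in rows, so rows that do not move let the fingers close. It gives the time, the measured TCP pose, the force, the opening and the grip force at its end, in the units of the state.
- arm.get_state(): the state, without advancing time (a new reading comes with each control period).
- imaging.grab_frame(name): name is "scene" or "side" or "wrist"; returns a dict with "pixels" (384x512x3 uint8, red, green, blue), "fx", "fy", "cx", "cy" (pixels), "distortion" ([k1, k2, p1, p2, k3] as OpenCV has them; the pictures are not rectified), "R" (3x3) and "t" (3): a world point X has camera coordinates R X + t; the wrist camera has in their place "T_tool_cam" (4x4, takes a point from camera to tool coordinates, whose origin is the TCP and whose axes are the flange's). Camera axes: x right, y down, z forward; pixel columns grow to the right and rows downward; lengths in m; the calibration is good to about 2 mm. A picture is of the moment at which its call begins: read the wrist's pose just before it. There is no depth.
- arm.job_done(): hands the job in; it is judged then, once.
Trained networks look in the newest picture that a camera, given by its name, has taken for a name from the list of things; names that differ only in an ending like _2 or _b are one class to them, and where a whole thing is asked for, a point or a joint stands for the part that bears it (a point fixed in the world has none). Each returns a list of dicts, best first, with "confidence" (0 to 1); they miss things now and then, are a little off and sometimes report something else, mostly with a low value. They report only what shows in the picture. A call takes as long as a camera call.
- models.boxes_of(name, camera): "extent" ([centre column, centre row, width, height] in pixels, round what is visible of it).
- models.silhouettes(name, camera): "pixels" (384x512 bool, what is visible of it) and "extent" ([centre column, centre row, width, height] in pixels, round what is visible of it).
The state is a dict: "t": time; "q": joint angles; "qd": joint speeds; "joint_efforts": joint torques, N m; "eef_pos": TCP position; "ee_rot": TCP orientation; "force": force on the tool from outside, world axes, zero at the start; "moment": the same for the moment, N m; "width": finger opening in m; "gripper_force": force on a finger pad.
Only numpy, scipy, OpenCV 4.12 (cv2) and the standard library are available. Lean on these libraries where they do the work, as an engineer would, in place of code of your own. Each camera call takes 0.05 s, during which the arm holds its last target. There are 200 camera calls.

### The job

The flat white case lies at the back of the grey organizer, behind three bottles. First clear all three bottles out of the way, standing them upright in the wooden side tray; then lift the case out and lay it flat in the white basket; then stand each bottle back in the organizer on the very pad where it stood at the start, centred as before. Do not knock a bottle over, and leave the tissue box, the cream jar and the bulb carton where they are.

Things in the scene. Friction and masses are not known exactly. Their poses are not given: they have to be found in the camera images.
- organizer: Fixed grey open-topped plastic organizer, 200 (x) by 260 (y) by 30 mm high, walls 5 mm, floor 5 mm thick. Origin: centre of its underside; x points to its back, where the case lies, y along its length. On its floor, in a row at x = -40 mm, are three thin dark round pads of 66 mm diameter at y = -78, 0 and +78 mm; at the start one bottle stands centred (within 3 mm) on each, in any order.
- side_tray: Fixed wooden tray for parking the bottles, 300 (x) by 130 (y) by 15 mm high, walls 6 mm, floor 6 mm thick (inside 288 by 118 mm). Origin: centre of its underside. It is to the robot's left or right.
- basket: Fixed white open basket, 192 (x) by 112 (y) by 35 mm high, walls 6 mm, floor 6 mm thick (inside 180 by 100 mm). Origin: centre of its underside; x along its length. It is on the other side of the organizer from the side tray.
- pump_bottle: Loose white round bottle with a pump head: body diameter 52 mm and straight up to 105 mm, above it a narrow pump up to 132 mm. Origin: centre of its underside; z up. About 0.3 kg.
- spray_can: Loose aluminium round can with a white domed cap: diameter 44 mm and straight up to 108 mm, cap up to 132 mm. Origin: centre of its underside; z up. About 0.25 kg.
- square_bottle: Loose white square bottle, 46 by 46 mm and straight up to 108 mm, with a black screw cap of 26 mm diameter up to 128 mm. Origin: centre of its underside; x and y square to its sides, z up. About 0.32 kg.
- case: Loose slim white closed case with a grey seam and a grey panel on its top, 46 (x) by 150 (y) by 42 mm high, to be gripped across its 46 mm width. Origin: centre of its underside; y along its length, z up. It lies along the back of the organizer, centre about 30 mm behind the organizer's origin, some 20 mm behind the bottles. About 0.22 kg.
- tissue_box: Bystander: pale paper-covered tissue box with a grey slot on top, 90 (x) by 200 (y) by 70 mm high, loose, beyond the organizer. Origin: centre of its underside.
- cream_jar: Bystander: amber jar with a black lid, 62 mm diameter, 54 mm high, loose, beyond the organizer, to the robot's right of the carton. Origin: centre of its underside.
- bulb_carton: Bystander: small cardboard carton, 60 by 60 by 105 mm high, loose, beyond the organizer. Origin: centre of its underside.

How it is judged:
On the way, in this order (a step that is already met when the one before it is completed fails the run):
1. all three bottles stand upright and released in the side tray, while the case is still in its place in the organizer (x of pump_bottle in the frame of side_tray between -0.144 and 0.144 m and y of pump_bottle in the frame of side_tray between -0.059 and 0.059 m and z of each of pump_bottle, spray_can, square_bottle in the frame of side_tray below 0.012 m and angle between each of pump_bottle, spray_can, square_bottle's own z axis and vertical below 0.12 rad and x of spray_can in the frame of side_tray between -0.144 and 0.144 m and y of spray_can in the frame of side_tray between -0.059 and 0.059 m and x of square_bottle in the frame of side_tray between -0.144 and 0.144 m and y of square_bottle in the frame of side_tray between -0.059 and 0.059 m and linear speed of each of pump_bottle, spray_can, square_bottle below 0.02 m/s and contact force between each of pump_bottle, spray_can, square_bottle and the fingers below 0.1 N and distance of case from where it was at the start of the episode below 0.04 m), for 0.2 s.
2. the case lies flat and released in the basket, while the bottles still stand in the side tray (horizontal distance between case and basket below 0.045 m and z of case in the frame of basket below 0.012 m and angle between each of case, pump_bottle, spray_can, square_bottle's own z axis and vertical below 0.12 rad and linear speed of case below 0.02 m/s and contact force between case and the fingers below 0.1 N and x of pump_bottle in the frame of side_tray between -0.144 and 0.144 m and y of pump_bottle in the frame of side_tray between -0.059 and 0.059 m and z of each of pump_bottle, spray_can, square_bottle in the frame of side_tray below 0.012 m and x of spray_can in the frame of side_tray between -0.144 and 0.144 m and y of spray_can in the frame of side_tray between -0.059 and 0.059 m and x of square_bottle in the frame of side_tray between -0.144 and 0.144 m and y of square_bottle in the frame of side_tray between -0.059 and 0.059 m), for 0.2 s.
At the end, for the whole second after the job is handed in: The case lies flat inside the basket (resting on its floor), and each of the three bottles stands upright within 15 mm of where it stood at the start; all released and at rest (horizontal distance between case and basket below 0.045 m and z of case in the frame of basket below 0.012 m and angle between case's own z axis and vertical below 0.12 rad and linear speed of each of case, pump_bottle, spray_can, square_bottle below 0.02 m/s and contact force between each of case, pump_bottle, spray_can, square_bottle and the fingers below 0.1 N and distance of each of pump_bottle, spray_can, square_bottle from where it was at the start of the episode below 0.015 m and angle between each of pump_bottle, spray_can, square_bottle's own z axis and vertical below 0.1 rad); the robot touches nothing.
It fails at once if a bottle is knocked over (tilted more than 35 degrees) (angle between any of pump_bottle, spray_can, square_bottle's own z axis and vertical above 0.61 rad).
It fails at once if a bystander (tissue box, cream jar or bulb carton) is moved by more than 20 mm (distance of any of tissue_box, cream_jar, bulb_carton from where it was at the start of the episode above 0.02 m).
It also fails if it takes over 144 s, if anything falls off the work surface, if the arm or the gripper's body presses on something with over 40 N, if the wrist force passes 120 N, or if a joint passes its speed limit or range.

## Working session

There is one attempt and no reset: what is moved stays moved. The work goes in short steps, Python scripts to look and compute and a tool call to move; the robot and the scene stay as the last step left them, time stands still between calls to the robot, and variables do not carry over. Pictures are saved under pics/ and viewed, at most 14 in all, crops included, and the job is handed in when it is done.

Besides the shell and the picture viewer there is one more tool, called in YAML: its name, and indented under it one key for each argument. play_rows: Moves the arm, as the interface text tells. Shifts and turns lie within -1 to 1; 1 stands for 25 mm of shift or 0.15 rad of turn. Its arguments: {"type":"object","properties":{"travel":{"type":"array","items":{"type":"array","items":{"type":"number"}}},"twist":{"type":"array","items":{"type":"number"}},"fingers":{"type":"number"},"newtons":{"type":"number"}},"required":["travel","twist"]}

```bash
mkdir -p pics; ls; python3 - <<'E'
from station import arm, imaging, models
import cv2,numpy as np
s=arm.get_state()
print({k:np.round(v,3) for k,v in s.items()})
for c in ["scene","side"]:
    f=imaging.grab_frame(c); cv2.imwrite(f"pics/{c}0.png",f["pixels"][:,:,::-1])
    print(c,f["fx"],f["cx"],f["distortion"],np.round(-np.array(f["R"]).T@f["t"],3))
    for n in "organizer side_tray basket pump_bottle spray_can square_bottle case tissue_box cream_jar bulb_carton".split():
        print(n,[(np.round(b["extent"]).tolist(),round(b["confidence"],2)) for b in models.boxes_of(n,c)[:2]])
E
```

```text
pics
{'t': np.float64(0.0), 'q': array([ 1.391,  0.359,  0.011, -0.   , -1.224, -0.288]), 'qd': array([ 0.001,  0.002, -0.   ,  0.001,  0.   , -0.001]), 'joint_efforts': array([ 2.0000e-03, -5.8272e+01,  2.9305e+01,  6.9970e+00,  7.0000e-03,
       -0.0000e+00]), 'eef_pos': array([0.304, 0.602, 0.245]), 'ee_rot': array([ 3.14 , -0.   , -0.468]), 'force': array([ 0.105, -0.439,  0.207]), 'moment': array([ 0.054, -0.033, -0.034]), 'gripper_force': np.float64(0.0), 'width': np.float64(0.087)}
scene 355.14999545638165 261.0009481690402 [-0.02446112  0.          0.          0.          0.        ] [1.267 0.18  0.762]
organizer [([266.0, 183.0, 108.0, 74.0], 0.82)]
side_tray [([387.0, 201.0, 71.0, 89.0], 0.77)]
basket [([166.0, 142.0, 68.0, 56.0], 0.72), ([274.0, 153.0, 25.0, 39.0], 0.7)]
pump_bottle [([298.0, 163.0, 24.0, 48.0], 0.64)]
spray_can [([250.0, 147.0, 13.0, 41.0], 0.88)]
square_bottle []
case [([263.0, 182.0, 55.0, 36.0], 0.57), ([268.0, 241.0, 89.0, 66.0], 0.18)]
tissue_box []
cream_jar [([151.0, 199.0, 24.0, 31.0], 0.82)]
bulb_carton [([181.0, 213.0, 38.0, 51.0], 0.66)]
side 434.3727877441758 259.6915594054622 [-0.03822817  0.          0.          0.          0.        ] [ 0.24  -0.954  0.714]
organizer [([225.0, 203.0, 88.0, 69.0], 0.93)]
side_tray [([181.0, 152.0, 94.0, 31.0], 0.92)]
basket [([262.0, 294.0, 105.0, 71.0], 0.87)]
pump_bottle [([204.0, 170.0, 22.0, 41.0], 0.53)]
spray_can [([216.0, 199.0, 21.0, 47.0], 0.82)]
square_bottle [([208.0, 187.0, 18.0, 43.0], 0.69)]
case [([238.0, 195.0, 26.0, 43.0], 0.69), ([287.0, 166.0, 57.0, 55.0], 0.52)]
tissue_box [([288.0, 166.0, 58.0, 56.0], 0.67), ([181.0, 152.0, 96.0, 33.0], 0.23)]
cream_jar [([336.0, 231.0, 24.0, 31.0], 0.82), ([264.0, 292.0, 105.0, 69.0], 0.33)]
bulb_carton []
```

```bash
python3 - <<'E'
import cv2
a=cv2.imread("pics/scene0.png")[90:300,100:460]; cv2.imwrite("pics/a.png",cv2.resize(a,(800,466),interpolation=cv2.INTER_CUBIC))
a=cv2.imread("pics/side0.png")[120:345,120:400]; cv2.imwrite("pics/b.png",cv2.resize(a,(746,600),interpolation=cv2.INTER_CUBIC))
E
```

```text
(no output)
```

View pics/a.png

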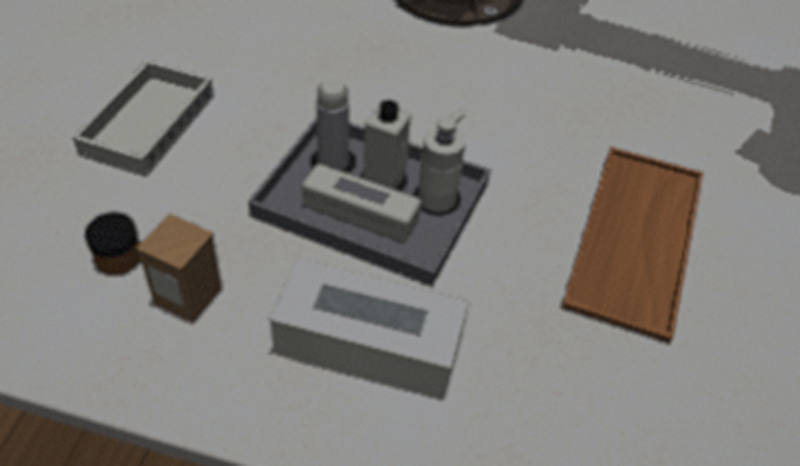

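View pics/b.png

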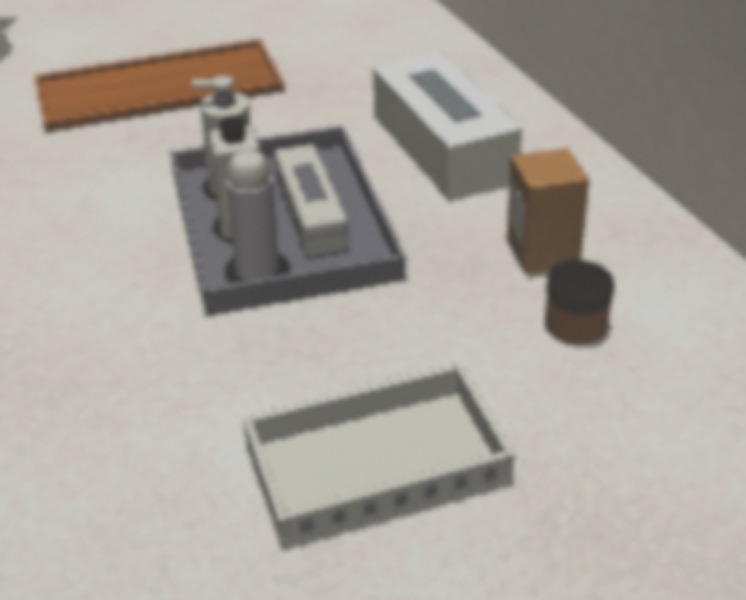

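The pictures show the spray can, square bottle and pump from right (−y) to left (+y) on the pads, with the case behind them. In the scene crop they are at about (333,165), (386,185) and (440,205). The tray is on +y and the basket on −y. I'll fit the container poses from the corners.

```bash
cat > h.py <<'E'
import numpy as np, cv2
from scipy.optimize import least_squares
from station import arm, imaging, models
def proj(f,X,R=None,t=None):
    R=f["R"] if R is None else R; t=f["t"] if t is None else t
    K=np.array([[f["fx"],0,f["cx"]],[0,f["fy"],f["cy"]],[0,0,1.]])
    return cv2.projectPoints(np.asarray(X,float).reshape(-1,1,3),cv2.Rodrigues(np.array(R,float))[0],np.array(t,float),K,np.array(f["distortion"],float))[0].reshape(-1,2)
def place(p,L):
    c,s=np.cos(p[2]),np.sin(p[2]); L=np.asarray(L,float)
    return np.c_[p[0]+c*L[:,0]-s*L[:,1],p[1]+s*L[:,0]+c*L[:,1],L[:,2]]
E
cat > fit.py <<'E'
from h import *
F={c:imaging.grab_frame(c) for c in("scene","side")}
u={"scene":(2.2222,100,90),"side":(2.6643,120,120)}
def P(c,l): s,a,b=u[c]; return np.array(l)/s+[a,b]
fl,fr,br,bl=(-1,1),(-1,-1),(1,-1),(1,1)   # front/back, l=+y
D={"organizer":(200,260,30,[.55,0,0],{"scene":[(fr,312,120,1),(fl,490,172,1),(bl,433,270,1),(br,251,206,1)],"side":[(fr,205,296,1),(br,403,263,1),(fl,173,153,1),(bl,343,130,1),(fr,209,314,0),(br,404,279,0)]}),
"side_tray":(300,130,15,[.55,.3,0],{"scene":[(fr,612,150,1),(fl,702,173,1),(bl,671,331,1),(br,565,303,1)],"side":[(fl,37,76,1),(bl,262,42,1),(br,283,87,1),(fr,46,125,1)]}),
"basket":(192,112,35,[.55,-.3,0],{"scene":[(fr,147,66,1),(fl,212,82,1),(bl,145,162,1),(br,76,142,1)],"side":[(fl,246,424,1),(bl,458,370,1),(br,512,457,1),(fr,283,520,1)]})}
for n,(lx,ly,h,p0,obs) in D.items():
    def r(p):
        o=[]
        for c,l in obs.items():
            L=[(a[0]*lx/2e3,a[1]*ly/2e3,z*h/1e3) for a,_,_,z in l]
            o.append(proj(F[c],place(p,L))-P(c,[(x,y) for _,x,y,_ in l]))
        return np.vstack(o).ravel()
    s=least_squares(r,p0,loss="soft_l1"); print(n,np.round(s.x,4),"rms px",np.sqrt(np.mean(r(s.x)**2)).round(2))
    if n=="organizer": O=s.x
print("pads",place(O,[(-.04,y,.005) for y in(-.078,0,.078)]).round(4),"case",place(O,[(.03,0,0)]))
w=imaging.grab_frame("wrist"); print(np.round(w["T_tool_cam"],4),w["fx"])
for n,c,px in [("carton","scene",(180,262)),("carton","side",(548,200))]:pass
E
python3 fit.py
```

```text
organizer [ 0.5552 -0.0007 -0.1563] rms px 1.82
side_tray [ 0.5193  0.3468 -0.1101] rms px 1.58
basket [ 0.5055 -0.3505 -0.0689] rms px 2.21
pads [[ 0.5035 -0.0716  0.005 ]
 [ 0.5156  0.0055  0.005 ]
 [ 0.5278  0.0825  0.005 ]] case [[ 0.58478949 -0.00541089  0.        ]]
[[-1.000e-04 -9.560e-01 -2.932e-01  8.030e-02]
 [ 1.000e+00 -3.000e-04  9.000e-04 -0.000e+00]
 [-1.000e-03 -2.932e-01  9.560e-01 -1.393e-01]
 [ 0.000e+00  0.000e+00  0.000e+00  1.000e+00]] 270.151191264311
```

```bash
cat > plan.py <<'E'
# usage: plan.py x y z yaw [x y z yaw ...] : rows from the present pose through the waypoints
import sys; from h import *
s=arm.get_state(); p=np.array(s["eef_pos"]); y=s["ee_rot"][2]
print("t",round(s["t"],2),"now",p.round(4),np.round(s["ee_rot"],3),"w",round(s["width"],4),"q",np.round(s["q"],2))
a=list(map(float,sys.argv[1:]))
for i in range(0,len(a),4):
    T=np.array(a[i:i+3]); dy=(a[i+3]-y+np.pi)%(2*np.pi)-np.pi
    n=max(int(np.ceil(max(np.linalg.norm(T-p)/.0248,abs(dy)/.149))),1); n2=n
    rows=[]
    for k in range(n):
        d=(T-p)/(n-k); tw=round(-(a[i+3]-y if abs(a[i+3]-y)<3.2 else dy)/(n-k)/.15,2)
        c,sn=np.cos(y),np.sin(y); R=np.array([[c,sn,0],[sn,-c,0],[0,0,-1]])
        v=np.clip((R.T@d/.025).round(2),-1,1); rows.append(v.tolist()+[tw])
        p=p+R@v*.025; y-=tw*.15
    print("wp",i//4,"n",n,"end",p.round(4),round(y,3))
    g=[]
    for r in rows:
        if g and g[-1][0]==r: g[-1][1]+=1
        else: g.append([r,1])
    for r,k in g: print(k,"x",r)
E
python3 plan.py .53 .10 .27 -1.727
```

```text
t 1.25 now [0.3044 0.6025 0.2456] [-3.142  0.    -0.468] w 0.0874 q [ 1.39  0.36  0.01 -0.   -1.22 -0.29]
wp 0 n 23 end [0.53   0.1    0.2701] -1.726
1 x [0.74, 0.6, -0.04, np.float64(0.36)]
1 x [0.78, 0.56, -0.04, np.float64(0.37)]
1 x [0.81, 0.52, -0.04, np.float64(0.36)]
1 x [0.83, 0.47, -0.04, np.float64(0.37)]
1 x [0.86, 0.43, -0.04, np.float64(0.36)]
1 x [0.88, 0.38, -0.04, np.float64(0.37)]
1 x [0.9, 0.33, -0.04, np.float64(0.36)]
1 x [0.92, 0.28, -0.04, np.float64(0.37)]
1 x [0.93, 0.23, -0.04, np.float64(0.36)]
1 x [0.94, 0.18, -0.04, np.float64(0.37)]
1 x [0.95, 0.13, -0.04, np.float64(0.36)]
1 x [0.95, 0.08, -0.04, np.float64(0.37)]
1 x [0.96, 0.02, -0.05, np.float64(0.36)]
1 x [0.96, -0.03, -0.04, np.float64(0.37)]
1 x [0.95, -0.08, -0.05, np.float64(0.36)]
1 x [0.95, -0.13, -0.04, np.float64(0.37)]
1 x [0.94, -0.19, -0.05, np.float64(0.36)]
1 x [0.93, -0.23, -0.04, np.float64(0.37)]
1 x [0.91, -0.29, -0.05, np.float64(0.36)]
1 x [0.9, -0.34, -0.04, np.float64(0.37)]
1 x [0.88, -0.38, -0.05, np.float64(0.36)]
1 x [0.85, -0.43, -0.04, np.float64(0.37)]
1 x [0.83, -0.48, -0.05, np.float64(0.36)]
```

play_rows:
  travel:
    - [0.74,0.6,-0.04]
    - [0.78,0.56,-0.04]
    - [0.81,0.52,-0.04]
    - [0.83,0.47,-0.04]
    - [0.86,0.43,-0.04]
    - [0.88,0.38,-0.04]
    - [0.9,0.33,-0.04]
    - [0.92,0.28,-0.04]
  twist: [0.36,0.37,0.36,0.37,0.36,0.37,0.36,0.37]
  fingers: 1

```text
t: 2.25
eef_pos: [0.3838, 0.4262, 0.2537]
ee_rot: [-3.141, 0.0, -0.909]
force: [0.4, 0.5, -0.8]
width: 0.0877
gripper_force: 0.0
```

play_rows:
  travel:
    - [0.93,0.23,-0.04]
    - [0.94,0.18,-0.04]
    - [0.95,0.13,-0.04]
    - [0.95,0.08,-0.04]
    - [0.96,0.02,-0.05]
    - [0.96,-0.03,-0.04]
    - [0.95,-0.08,-0.05]
    - [0.95,-0.13,-0.04]
  twist: [0.36,0.37,0.36,0.37,0.36,0.37,0.36,0.37]

```text
t: 3.25
eef_pos: [0.4619, 0.2514, 0.2622]
ee_rot: [-3.142, -0.0, -1.347]
force: [0.6, -0.5, -0.0]
width: 0.0875
gripper_force: 0.0
```

play_rows:
  travel:
    - [0.94,-0.19,-0.05]
    - [0.93,-0.23,-0.04]
    - [0.91,-0.29,-0.05]
    - [0.9,-0.34,-0.04]
    - [0.88,-0.38,-0.05]
    - [0.85,-0.43,-0.04]
    - [0.83,-0.48,-0.05]
    - [0,0,0]
  twist: [0.36,0.37,0.36,0.37,0.36,0.37,0.36,0]

```text
t: 4.25
eef_pos: [0.5304, 0.0981, 0.27]
ee_rot: [3.141, -0.0, -1.73]
force: [-0.6, 0.3, -0.4]
width: 0.0877
gripper_force: 0.0
```

```bash
cat > wr.py <<'E'
import sys; from h import *
def wcam():
    s=arm.get_state(); f=imaging.grab_frame("wrist")
    r,p,y=s["ee_rot"]; import scipy.spatial.transform as st
    Rt=st.Rotation.from_euler("xyz",[r,p,y]).as_matrix(); T=np.eye(4); T[:3,:3]=Rt; T[:3,3]=s["eef_pos"]
    M=np.linalg.inv(T@np.array(f["T_tool_cam"])); f["R"]=M[:3,:3]; f["t"]=M[:3,3]
    return f
if __name__=="__main__":
    n=sys.argv[1]; f=wcam(); cv2.imwrite(f"pics/{n}.png",f["pixels"][:,:,::-1])
    im=cv2.resize(f["pixels"][:,:,::-1],(800,600),interpolation=cv2.INTER_CUBIC); cv2.imwrite(f"pics/{n}_v.png",im)
    np.savez(f"pics/{n}.npz",**{k:np.array(f[k]) for k in("fx","fy","cx","cy","distortion","R","t")})
    print(arm.get_state()["t"],f["t"])
E
python3 wr.py w1; python3 plan.py
```

```text
4.3 [ 0.50887826 -0.21646266  0.36119207]
t 4.3 now [0.5302 0.0988 0.27  ] [ 3.141 -0.    -1.729] w 0.0877 q [ 0.55  0.12 -0.25 -0.   -1.2  -0.71]
```

View pics/w1_v.png

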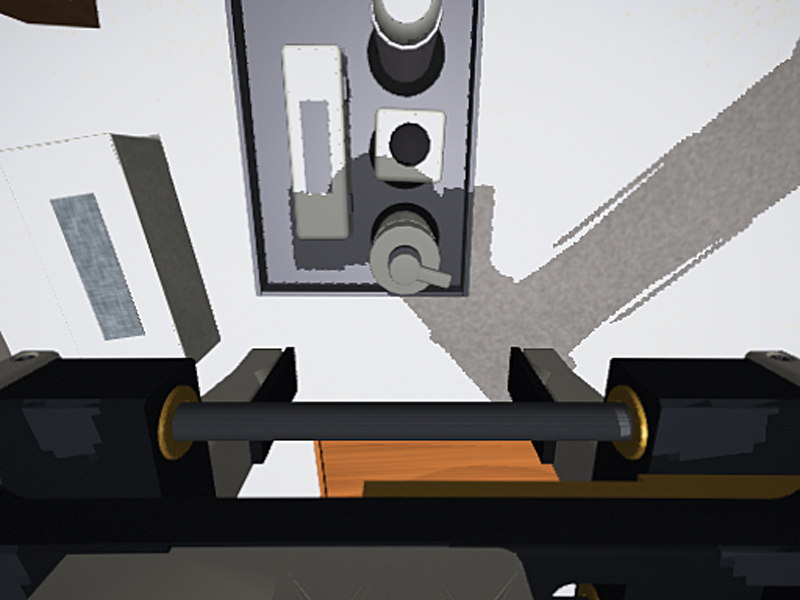

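The picture shows the organizer's +y end, with rim corners at about (257,295) and (467,295). The pump head is at (404,266), the square cap at (409,144), the spray pad's lower edge at (406,96), and the case spans (283–350, 45–240). I'll back-project these at their known heights.

```bash
cat >> h.py <<'E'
def load(n):
    z=np.load(f"pics/{n}.npz"); return {k:z[k] for k in z}
def back(f,uv,z):
    K=np.array([[f["fx"],0,f["cx"]],[0,f["fy"],f["cy"]],[0,0,1.]])
    n=cv2.undistortPoints(np.array(uv,float).reshape(-1,1,2),K,np.array(f["distortion"],float)).reshape(-1,2)
    R=np.array(f["R"]);C=-R.T@np.array(f["t"]); d=np.c_[n,np.ones(len(n))]@R
    return (C+d*((z-C[2])/d[:,2])[:,None])[:,:2]
E
python3 - <<'E'
from h import *
f=load("w1"); B=lambda l,z: back(f,np.array(l)*.64,z).round(4)
print("rim front+y, back+y, front-line, back-line\n",B([(467,295),(257,295),(481,2),(228,2)],.03))
print("pump body L,R,bot",B([(370,252),(441,252),(404,296)],.11),"head",B([(404,266)],.125))
print("sq corners",B([(377,110),(444,110),(442,184),(377,180)],.113), "cap",B([(409,144)],.133))
print("spray pad L,R,bot",B([(367,57),(445,57),(406,96)],.005))
print("sq pad L,bot",B([(370,148),(402,188)],.005),"pump pad top",B([(405,203)],.005))
print("case top corners",B([(283,45),(340,45),(349,239),(298,239)],.047))
E
```

```text
rim front+y, back+y, front-line, back-line
 [[ 0.4764  0.1426]
 [ 0.671   0.1114]
 [ 0.4391 -0.0903]
 [ 0.6315 -0.121 ]]
pump body L,R,bot [[0.5503 0.0734]
 [0.4999 0.0815]
 [0.5314 0.11  ]] head [[0.5273 0.084 ]]
sq corners [[ 0.5287 -0.0178]
 [ 0.486  -0.0109]
 [ 0.4933  0.0346]
 [ 0.5364  0.0251]] cap [[0.5119 0.0068]]
spray pad L,R,bot [[ 0.5337 -0.0732]
 [ 0.4682 -0.0627]
 [ 0.5056 -0.0382]]
sq pad L,bot [[ 0.5444 -0.0012]
 [ 0.5214  0.038 ]] pump pad top [[0.5208 0.0519]]
case top corners [[ 0.5933 -0.0815]
 [ 0.5508 -0.0748]
 [ 0.5729  0.0708]
 [ 0.6163  0.0639]]
```

```bash
python3 plan.py .5268 .0828 .20 -1.203 .5268 .0828 .100 -1.203
```

```text
t 4.3 now [0.5302 0.0988 0.27  ] [ 3.141 -0.    -1.729] w 0.0877 q [ 0.55  0.12 -0.25 -0.   -1.2  -0.71]
wp 0 n 4 end [0.5268 0.0828 0.2   ] -1.204
1 x [0.16, 0.01, 0.7, np.float64(-0.88)]
1 x [0.16, 0.03, 0.7, np.float64(-0.87)]
1 x [0.16, 0.05, 0.7, np.float64(-0.88)]
1 x [0.15, 0.07, 0.7, np.float64(-0.87)]
wp 1 n 5 end [0.5268 0.0828 0.1   ] -1.204
5 x [-0.0, -0.0, 0.8, np.float64(-0.0)]
```

play_rows:
  travel:
    - [0.16,0.01,0.7]
    - [0.16,0.03,0.7]
    - [0.16,0.05,0.7]
    - [0.15,0.07,0.7]
    - [0,0,0]
  twist: [-0.88,-0.87,-0.88,-0.87,0]

```text
t: 4.92
eef_pos: [0.5257, 0.0837, 0.199]
ee_rot: [3.139, -0.0, -1.202]
force: [-0.6, 2.0, 1.0]
width: 0.0876
gripper_force: 0.0
```

play_rows:
  travel:
    - [0,0,0.8]
    - [0,0,0.8]
    - [0,0,0.8]
    - [0,0,0.8]
    - [0,0,0.8]
    - [0,0,0]
  twist: [0,0,0,0,0,0]

```text
t: 5.68
eef_pos: [0.5263, 0.084, 0.0996]
ee_rot: [3.14, -0.0, -1.204]
force: [1.0, 0.3, 1.5]
width: 0.088
gripper_force: 0.0
```

play_rows:
  travel:
    - [0,0,0]
    - [0,0,0]
    - [0,0,0]
    - [0,0,0]
    - [0,0,0]
    - [0,0,0]
  twist: [0,0,0,0,0,0]
  fingers: 0.4
  newtons: 20

```text
t: 6.42
eef_pos: [0.5268, 0.0839, 0.1004]
ee_rot: [-3.141, -0.0, -1.201]
force: [-1.4, -0.6, 4.2]
width: 0.0514
gripper_force: 20.0
```

```bash
python3 plan.py .5268 .0828 .16 -1.203 .614 .337 .16 -1.203  .614 .337 .102 -1.203;python3 plan.py .6135 .337 .16 -1.203
```

```text
t 6.42 now [0.5268 0.0839 0.1004] [-3.141 -0.    -1.201] w 0.0514 q [ 0.53  0.27 -0.49  0.   -0.81 -0.16]
wp 0 n 3 end [0.5267 0.0828 0.1599] -1.203
1 x [0.01, 0.01, -0.79, np.float64(0.0)]
1 x [0.02, 0.0, -0.8, np.float64(0.01)]
1 x [0.01, 0.01, -0.79, np.float64(0.0)]
wp 1 n 11 end [0.6141 0.337  0.1599] -1.203
8 x [-0.75, -0.63, -0.0, np.float64(0.0)]
1 x [-0.74, -0.63, -0.0, np.float64(0.0)]
1 x [-0.75, -0.62, -0.0, np.float64(0.0)]
1 x [-0.74, -0.63, -0.0, np.float64(0.0)]
wp 2 n 3 end [0.6141 0.337  0.1019] -1.203
2 x [-0.0, 0.0, 0.77, np.float64(0.0)]
1 x [-0.0, 0.0, 0.78, np.float64(0.0)]
t 6.42 now [0.5268 0.0839 0.1004] [-3.141 -0.    -1.201] w 0.0514 q [ 0.53  0.27 -0.49  0.   -0.81 -0.16]
wp 0 n 12 end [0.6135 0.337  0.1599] -1.203
2 x [-0.68, -0.57, -0.2, np.float64(0.0)]
1 x [-0.68, -0.58, -0.2, np.float64(0.0)]
1 x [-0.68, -0.57, -0.2, np.float64(0.0)]
1 x [-0.68, -0.58, -0.2, np.float64(0.0)]
1 x [-0.68, -0.57, -0.2, np.float64(0.0)]
1 x [-0.68, -0.58, -0.2, np.float64(0.0)]
1 x [-0.69, -0.57, -0.2, np.float64(0.0)]
1 x [-0.68, -0.58, -0.2, np.float64(0.0)]
1 x [-0.69, -0.57, -0.19, np.float64(0.0)]
1 x [-0.68, -0.58, -0.2, np.float64(0.01)]
1 x [-0.69, -0.57, -0.19, np.float64(0.0)]
```

play_rows:
  travel:
    - [0,0,-0.4]
    - [0,0,-0.8]
    - [0,0,-0.8]
    - [-0.3,-0.2,-0.4]
    - [-0.6,-0.5,0]
    - [-0.75,-0.63,0]
    - [-0.75,-0.63,0]
    - [-0.75,-0.63,0]
  twist: [0,0,0,0,0,0,0,0]

```text
t: 7.42
eef_pos: [0.559, 0.1827, 0.1593]
ee_rot: [3.141, -0.0, -1.201]
force: [0.2, 0.5, -3.4]
width: 0.0518
gripper_force: 20.0
```

play_rows:
  travel:
    - [-0.75,-0.63,0]
    - [-0.75,-0.63,0]
    - [-0.75,-0.63,0]
    - [-0.75,-0.63,0]
    - [-0.75,-0.63,0]
    - [-0.75,-0.63,0]
    - [-0.72,-0.64,0]
    - [-0.3,-0.25,0]
  twist: [0,0,0,0,0,0,0,0]

```text
t: 8.43
eef_pos: [0.618, 0.3533, 0.1595]
ee_rot: [3.141, -0.0, -1.201]
force: [-0.3, -1.2, -4.7]
width: 0.0515
gripper_force: 20.0
```

```bash
python3 plan.py .614 .337 .103 -1.203; python3 - <<'E'
from h import *
f=imaging.grab_frame("side"); g=imaging.grab_frame("scene")
a=cv2.resize(f["pixels"][90:240,100:300,::-1],(400*1,300)); b=cv2.resize(g["pixels"][110:260,300:500,::-1],(400,300))
# overlay tray rim
cv2.imwrite("pics/t1.png",np.hstack([a,b]))
E
```

```text
t 8.43 now [0.618  0.3533 0.1595] [ 3.141 -0.    -1.201] w 0.0515 q [ 0.79  0.47 -0.01 -0.   -1.09 -0.42]
wp 0 n 3 end [0.6139 0.337  0.103 ] -1.204
1 x [0.18, 0.13, 0.75, np.float64(0.01)]
1 x [0.18, 0.13, 0.76, np.float64(0.0)]
1 x [0.19, 0.13, 0.75, np.float64(0.01)]
```

View pics/t1.png

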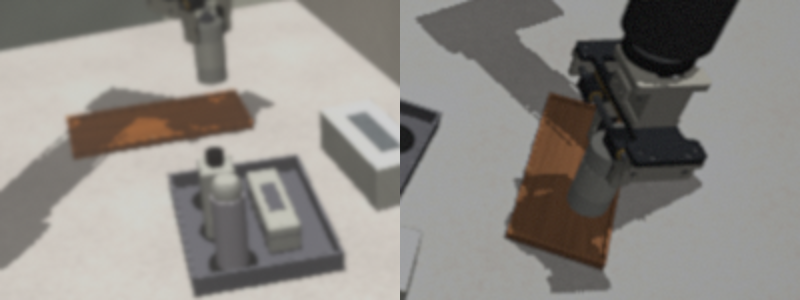

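The pump is in the gripper above the tray's far half. In the scene crop its base is at (590,205), over the wood. I'll back off 17 mm in y and set it down.

play_rows:
  travel:
    - [0.19,0.13,0.6]
    - [0.18,0.13,0.7]
    - [0.18,0.13,0.6]
    - [0,0,0.36]
    - [0,0,0.04]
    - [0,0,0]
  twist: [0,0,0,0,0,0]

```text
t: 9.28
eef_pos: [0.6138, 0.3355, 0.1028]
ee_rot: [-3.141, 0.0, -1.201]
force: [-0.4, -0.5, -3.3]
width: 0.0515
gripper_force: 20.0
```

```bash
python3 plan.py; python3 -c "
from h import *
print(arm.get_state()['force'])"
```

```text
t 9.28 now [0.6138 0.3355 0.1028] [-3.141  0.    -1.201] w 0.0515 q [ 0.78  0.5  -0.1   0.   -0.97 -0.41]
[-0.38492181 -0.54744611 -3.3301299 ]
```

play_rows:
  travel:
    - [0,0,0.06]
    - [0,0,0.03]
    - [0,0,0]
  twist: [0,0,0]

```text
t: 9.65
eef_pos: [0.614, 0.3357, 0.1014]
ee_rot: [-3.14, 0.0, -1.201]
force: [-1.8, -0.4, 4.2]
width: 0.0514
gripper_force: 20.0
```

play_rows:
  travel:
    - [0,0,0]
    - [0,0,0]
    - [0,0,0]
    - [0,0,-0.3]
    - [0,0,-0.9]
    - [0,0,-1]
    - [0,0,-0.9]
    - [0,0,0]
  twist: [0,0,0,0,0,0,0,0]
  fingers: 0.85

```text
t: 10.65
eef_pos: [0.6146, 0.336, 0.1807]
ee_rot: [-3.137, 0.001, -1.201]
force: [0.3, -0.7, -0.3]
width: 0.0744
gripper_force: 0.0
```

```bash
python3 wr.py w2; python3 plan.py .5125 .006 .18 -1.727  .5125 .006 .100 -1.727
```

```text
10.7 [ 0.69563891 -0.10344902  0.29948053]
t 10.7 now [0.6139 0.3355 0.179 ] [-3.140e+00  1.000e-03 -1.201e+00] w 0.0744 q [ 0.78  0.44 -0.02 -0.   -1.11 -0.41]
wp 0 n 14 end [0.5126 0.0059 0.18  ] -1.726
1 x [0.77, 0.61, -0.0, np.float64(0.25)]
1 x [0.8, 0.58, -0.0, np.float64(0.25)]
1 x [0.82, 0.55, -0.0, np.float64(0.25)]
1 x [0.84, 0.52, -0.0, np.float64(0.25)]
1 x [0.86, 0.49, -0.0, np.float64(0.25)]
1 x [0.87, 0.46, -0.0, np.float64(0.25)]
1 x [0.89, 0.42, -0.0, np.float64(0.25)]
1 x [0.9, 0.39, -0.01, np.float64(0.25)]
1 x [0.92, 0.35, -0.0, np.float64(0.25)]
1 x [0.93, 0.32, -0.01, np.float64(0.25)]
1 x [0.94, 0.28, -0.0, np.float64(0.25)]
1 x [0.95, 0.25, -0.01, np.float64(0.25)]
1 x [0.96, 0.21, -0.0, np.float64(0.25)]
1 x [0.98, 0.18, -0.01, np.float64(0.25)]
wp 1 n 4 end [0.5126 0.0059 0.1   ] -1.726
4 x [-0.0, 0.0, 0.8, np.float64(0.0)]
```

View pics/w2_v.png

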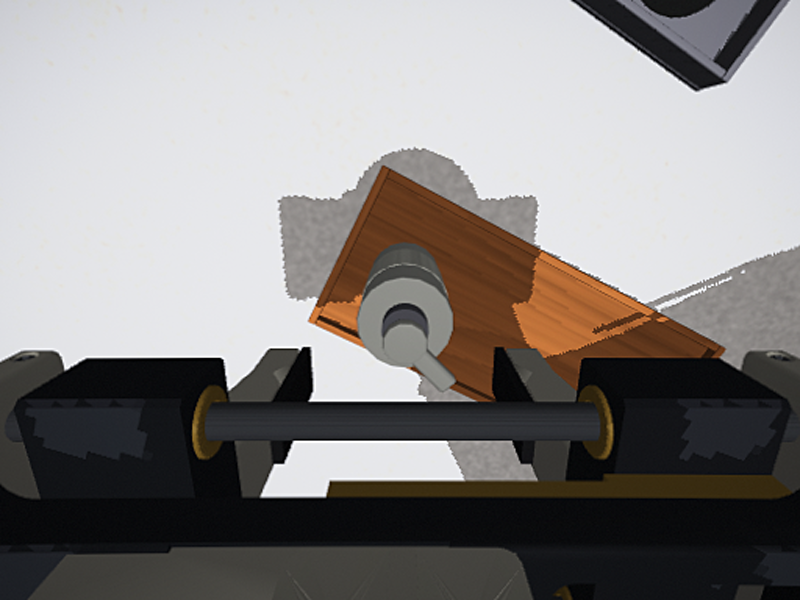

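The pump stands in the tray's far end. The tray corners are at (385,167), (312,320) and (724,350) px. Next is the square bottle.

play_rows:
  travel:
    - [0.77,0.61,0]
    - [0.8,0.58,0]
    - [0.82,0.55,0]
    - [0.84,0.52,0]
    - [0.86,0.49,0]
    - [0.87,0.46,0]
    - [0.89,0.42,0]
    - [0.9,0.39,0]
  twist: [0.25,0.25,0.25,0.25,0.25,0.25,0.25,0.25]
  fingers: 1

```text
t: 11.7
eef_pos: [0.555, 0.1453, 0.1779]
ee_rot: [-3.141, 0.0, -1.504]
force: [0.2, -1.2, -0.1]
width: 0.0878
gripper_force: 0.0
```

play_rows:
  travel:
    - [0.92,0.35,0]
    - [0.93,0.32,0]
    - [0.94,0.28,0]
    - [0.95,0.25,0]
    - [0.96,0.21,0]
    - [0.98,0.18,0]
    - [0,0,0]
  twist: [0.25,0.25,0.25,0.25,0.25,0.25,0]

```text
t: 12.58
eef_pos: [0.5115, 0.0037, 0.1779]
ee_rot: [3.141, -0.0, -1.729]
force: [0.2, -0.2, 0.0]
width: 0.0877
gripper_force: 0.0
```

```bash
python3 plan.py .5125 .006 .100 -1.727; python3 - <<'E'
from h import *
f=load("w2"); print(back(f,np.array([(385,167),(312,322),(724,350)])*.64,.015).round(4))
E
```

```text
t 12.57 now [0.5115 0.0037 0.1779] [ 3.141 -0.    -1.729] w 0.0877 q [ 0.39  0.15 -0.44 -0.   -0.98 -0.55]
wp 0 n 4 end [0.5126 0.0061 0.0999] -1.726
1 x [-0.02, -0.01, 0.78, np.float64(-0.0)]
1 x [-0.03, -0.01, 0.78, np.float64(-0.01)]
1 x [-0.02, -0.0, 0.78, np.float64(-0.0)]
1 x [-0.03, -0.01, 0.78, np.float64(-0.01)]
[[0.6553 0.2663]
 [0.6677 0.3937]
 [0.3614 0.2991]]
```

play_rows:
  travel:
    - [-0.02,-0.01,0.78]
    - [-0.03,-0.01,0.78]
    - [-0.02,0,0.78]
    - [-0.03,-0.01,0.78]
    - [0,0,0]
  twist: [0,0,0,0,0]

```text
t: 13.2
eef_pos: [0.5126, 0.0077, 0.0986]
ee_rot: [3.139, -0.001, -1.726]
force: [0.2, -0.1, -0.2]
width: 0.088
gripper_force: 0.0
```

play_rows:
  travel:
    - [0,0,0]
    - [0,0,0]
    - [0,0,0]
    - [0,0,0]
    - [0,0,0]
    - [0,0,0]
  twist: [0,0,0,0,0,0]
  fingers: 0.35

```text
t: 13.95
eef_pos: [0.5133, 0.0079, 0.0999]
ee_rot: [-3.142, -0.0, -1.726]
force: [-1.3, 0.6, 2.9]
width: 0.0458
gripper_force: 19.7
```

```bash
python3 plan.py .5125 .006 .157 -1.727 .519 .346 .157 -1.727 .519 .346 .102 -1.727
```

```text
t 13.95 now [0.5133 0.0079 0.0999] [-3.142 -0.    -1.726] w 0.0458 q [ 0.4   0.24 -0.53  0.   -0.8  -0.55]
wp 0 n 3 end [0.5125 0.006  0.1569] -1.728
2 x [0.03, 0.01, -0.76, np.float64(0.0)]
1 x [0.02, 0.0, -0.76, np.float64(0.01)]
wp 1 n 14 end [0.519  0.3459 0.1569] -1.728
5 x [-0.96, 0.13, -0.0, np.float64(-0.0)]
1 x [-0.96, 0.14, -0.0, np.float64(-0.0)]
1 x [-0.96, 0.13, -0.0, np.float64(-0.0)]
1 x [-0.96, 0.14, -0.0, np.float64(-0.0)]
1 x [-0.97, 0.13, -0.0, np.float64(-0.0)]
1 x [-0.96, 0.14, -0.0, np.float64(-0.0)]
1 x [-0.97, 0.13, -0.0, np.float64(-0.0)]
1 x [-0.96, 0.14, -0.0, np.float64(-0.0)]
1 x [-0.97, 0.13, -0.0, np.float64(-0.0)]
1 x [-0.96, 0.14, -0.0, np.float64(-0.0)]
wp 2 n 3 end [0.519  0.3459 0.1019] -1.728
2 x [-0.0, -0.0, 0.73, np.float64(-0.0)]
1 x [-0.0, -0.0, 0.74, np.float64(-0.0)]
```

play_rows:
  travel:
    - [0,0,-0.4]
    - [0,0,-0.8]
    - [0,0,-0.8]
    - [-0.4,0.05,-0.4]
    - [-0.8,0.11,0]
    - [-0.96,0.13,0]
    - [-0.96,0.13,0]
    - [-0.96,0.13,0]
  twist: [0,0,0,0,0,0,0,0]

```text
t: 14.95
eef_pos: [0.5152, 0.1121, 0.1596]
ee_rot: [3.141, -0.0, -1.726]
force: [0.0, -0.2, -2.0]
width: 0.0466
gripper_force: 19.6
```

play_rows:
  travel:
    - [-0.96,0.13,0]
    - [-0.96,0.13,0]
    - [-0.96,0.13,0]
    - [-0.96,0.13,0]
    - [-0.96,0.13,0]
    - [-0.96,0.13,0]
    - [-0.96,0.13,0]
    - [-0.96,0.13,0]
  twist: [0,0,0,0,0,0,0,0]

```text
t: 15.95
eef_pos: [0.5196, 0.3061, 0.1598]
ee_rot: [3.142, -0.0, -1.726]
force: [1.3, 0.2, -1.5]
width: 0.0464
gripper_force: 19.6
```

play_rows:
  travel:
    - [-0.7,0.1,0]
    - [-0.3,0.05,0.2]
    - [0,0,0.6]
    - [0,0,0.8]
    - [0,0,0.5]
    - [0,0,0.15]
    - [0,0,0]
  twist: [0,0,0,0,0,0,0]

```text
t: 16.82
eef_pos: [0.5199, 0.3296, 0.1035]
ee_rot: [3.142, -0.0, -1.727]
force: [-0.3, 0.2, -2.9]
width: 0.0462
gripper_force: 19.6
```

play_rows:
  travel:
    - [-0.3,0.05,0]
    - [0,0,0.06]
    - [0,0,0.05]
    - [0,0,0]
  twist: [0,0,0,0]

```text
t: 17.32
eef_pos: [0.5198, 0.3375, 0.101]
ee_rot: [-3.141, 0.0, -1.726]
force: [-0.5, 0.1, -1.9]
width: 0.0461
gripper_force: 19.7
```

play_rows:
  travel:
    - [0,0,0]
    - [0,0,0]
    - [0,0,0]
    - [0,0,-0.3]
    - [0,0,-0.9]
    - [0,0,-1]
    - [0,0,-0.9]
    - [0,0,0]
  twist: [0,0,0,0,0,0,0,0]
  fingers: 0.75

```text
t: 18.32
eef_pos: [0.5207, 0.3383, 0.181]
ee_rot: [-3.139, 0.003, -1.726]
force: [0.6, 0.3, -0.4]
width: 0.0654
gripper_force: 0.0
```

```bash
python3 plan.py .502 -.0705 .18 -1.727
```

```text
t 18.32 now [0.5207 0.3383 0.181 ] [-3.139e+00  3.000e-03 -1.726e+00] w 0.0654 q [ 0.89  0.32 -0.21  0.   -1.05 -1.05]
wp 0 n 17 end [ 0.502  -0.0705  0.18  ] -1.727
1 x [0.96, -0.11, 0.0, np.float64(0.0)]
1 x [0.96, -0.1, 0.0, np.float64(0.0)]
1 x [0.96, -0.11, 0.0, np.float64(0.0)]
1 x [0.96, -0.1, 0.0, np.float64(0.0)]
1 x [0.96, -0.11, 0.0, np.float64(0.0)]
1 x [0.96, -0.1, 0.0, np.float64(0.0)]
1 x [0.96, -0.11, 0.0, np.float64(0.0)]
1 x [0.96, -0.1, 0.0, np.float64(0.0)]
1 x [0.95, -0.11, 0.0, np.float64(0.0)]
1 x [0.96, -0.1, 0.01, np.float64(0.0)]
1 x [0.95, -0.11, 0.0, np.float64(0.0)]
1 x [0.96, -0.1, 0.01, np.float64(0.0)]
1 x [0.95, -0.11, 0.0, np.float64(0.0)]
1 x [0.96, -0.1, 0.01, np.float64(0.0)]
1 x [0.95, -0.11, 0.0, np.float64(0.0)]
1 x [0.96, -0.1, 0.01, np.float64(0.0)]
1 x [0.95, -0.11, 0.0, np.float64(0.01)]
```

play_rows:
  travel:
    - [0.96,-0.1,0]
    - [0.96,-0.1,0]
    - [0.96,-0.11,0]
    - [0.96,-0.1,0]
    - [0.96,-0.11,0]
    - [0.96,-0.1,0]
    - [0.96,-0.11,0]
    - [0.96,-0.1,0]
  twist: [0,0,0,0,0,0,0,0]
  fingers: 1

```text
t: 19.32
eef_pos: [0.5104, 0.1429, 0.1784]
ee_rot: [-3.142, 0.0, -1.726]
force: [0.8, 0.2, 0.4]
width: 0.0873
gripper_force: 0.0
```

play_rows:
  travel:
    - [0.96,-0.1,0]
    - [0.96,-0.1,0]
    - [0.96,-0.11,0]
    - [0.96,-0.1,0]
    - [0,0,0]
  twist: [0,0,0,0,0]

```text
t: 19.95
eef_pos: [0.5054, 0.0462, 0.1783]
ee_rot: [3.141, -0.0, -1.728]
force: [-0.5, -0.1, -0.8]
width: 0.088
gripper_force: 0.0
```

```bash
python3 wr.py w3; python3 plan.py .502 -.0705 .18 -1.727
```

```text
20.0 [ 0.49254973 -0.13595899  0.28998351]
t 20.0 now [0.5056 0.047  0.1784] [-3.141  0.    -1.728] w 0.0875 q [ 0.48  0.14 -0.45 -0.   -0.98 -0.64]
wp 0 n 5 end [ 0.5019 -0.0706  0.1799] -1.726
2 x [0.93, -0.12, -0.01, np.float64(-0.0)]
1 x [0.94, -0.12, -0.01, np.float64(-0.0)]
1 x [0.93, -0.12, -0.02, np.float64(-0.0)]
1 x [0.94, -0.11, -0.01, np.float64(-0.01)]
```

View pics/w3_v.png

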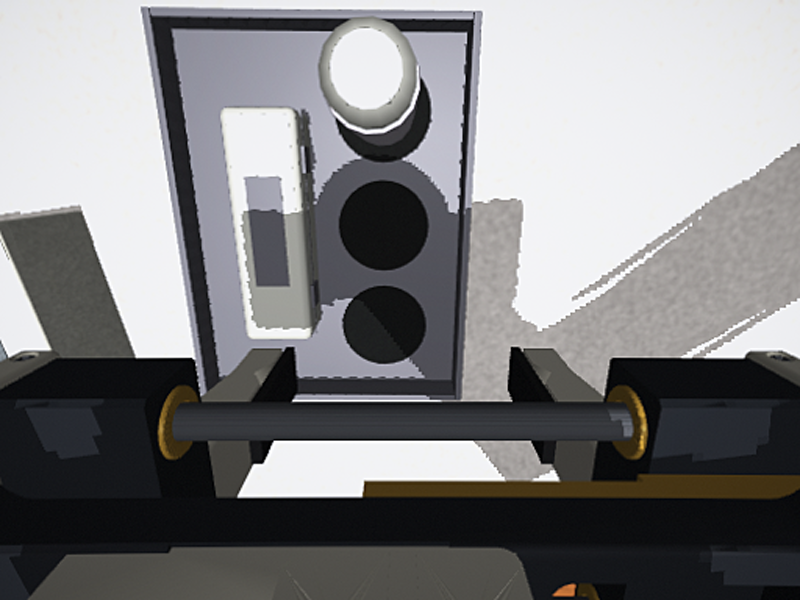

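The wrist picture shows the middle pad at (384,225), the pump pad at (385,324), the can's cap at about (367,70) and the spray pad's lower edge at (383,162).

```bash
python3 - <<'E'
from h import *
f=load("w3"); B=lambda l,z: back(f,np.array(l)*.64,z).round(4)
im=cv2.imread("pics/w3.png",0); 
m=(im<35).astype(np.uint8)
n,_,st,ce=cv2.connectedComponentsWithStats(m)
for i in range(1,n):
    if 500<st[i,4]<6000 : print(st[i],ce[i].round(1),back(f,[ce[i]],.005).round(4))
print("pads",B([(384,225),(385,324),(383,162)],.005),"cap",B([(369,75)],.113),B([(367,68)],.13))
print("rim",B([(147,9),(480,13),(458,398)],.03))
print("case",B([(222,108),(299,110),(313,330),(249,338)],.047))
E
```

```text
[  96   10  127  240 2675] [130.4  86.5] [[ 0.6256 -0.0744]]
[248  12  55 239 840] [287.9  77.5] [[ 0.4563 -0.0569]]
[215  51  60  53 796] [251.6  86.2] [[ 0.4962 -0.0545]]
[ 217  116   57   57 2548] [245.1 143.8] [[0.5137 0.0055]]
[ 220  183   52   49 2037] [245.5 207.2] [[0.5264 0.0824]]
pads [[ 0.513   0.0058]
 [ 0.5254  0.0827]
 [ 0.5062 -0.0378]] cap [[ 0.5016 -0.0726]] [[ 0.5012 -0.0718]]
rim [[ 0.6271 -0.1426]
 [ 0.4346 -0.1105]
 [ 0.4776  0.1421]]
case [[ 0.5928 -0.0816]
 [ 0.5484 -0.0736]
 [ 0.5707  0.0638]
 [ 0.6156  0.0626]]
```

play_rows:
  travel:
    - [0.94,-0.12,0]
    - [0.94,-0.12,0]
    - [0.94,-0.12,0]
    - [0.94,-0.12,0]
    - [0.94,-0.12,0]
    - [0,0,0]
  twist: [0,0,0,0,0,0]

```text
t: 20.75
eef_pos: [0.5024, -0.071, 0.1782]
ee_rot: [3.142, -0.0, -1.728]
force: [-0.2, -0.3, 0.8]
width: 0.0877
gripper_force: 0.0
```

play_rows:
  travel:
    - [0,0,0.8]
    - [0,0,0.8]
    - [0,0,0.8]
    - [0,0,0.74]
    - [0,0,0]
  twist: [0,0,0,0,0]

```text
t: 21.38
eef_pos: [0.5016, -0.0698, 0.0987]
ee_rot: [3.139, -0.001, -1.726]
force: [0.6, 0.3, 0.2]
width: 0.0876
gripper_force: 0.0
```

play_rows:
  travel:
    - [0,0,0]
    - [0,0,0]
    - [0,0,0]
    - [0,0,0]
    - [0,0,0]
    - [0,0,0]
  twist: [0,0,0,0,0,0]
  fingers: 0.35

```text
t: 22.12
eef_pos: [0.5023, -0.0704, 0.0999]
ee_rot: [3.141, -0.0, -1.726]
force: [-1.6, 0.2, 2.9]
width: 0.0433
gripper_force: 20.0
```

```bash
python3 plan.py .502 -.0715 .16 -1.727 .425 .352 .16 -1.727 .425 .352 .102 -1.727
```

```text
t 22.12 now [ 0.5023 -0.0704  0.0999] [ 3.141 -0.    -1.726] w 0.0433 q [ 0.25  0.23 -0.54 -0.   -0.79 -0.4 ]
wp 0 n 3 end [ 0.5021 -0.0716  0.1599] -1.726
1 x [0.02, 0.0, -0.8, np.float64(0.0)]
1 x [0.01, 0.0, -0.8, np.float64(0.0)]
1 x [0.02, 0.0, -0.8, np.float64(0.0)]
wp 1 n 18 end [0.425  0.352  0.1599] -1.726
1 x [-0.9, 0.32, -0.0, np.float64(0.0)]
1 x [-0.9, 0.31, -0.0, np.float64(0.0)]
1 x [-0.9, 0.32, -0.0, np.float64(0.0)]
1 x [-0.9, 0.31, -0.0, np.float64(0.0)]
1 x [-0.9, 0.32, -0.0, np.float64(0.0)]
1 x [-0.9, 0.31, -0.0, np.float64(0.0)]
1 x [-0.91, 0.32, -0.0, np.float64(0.0)]
1 x [-0.9, 0.31, -0.0, np.float64(0.0)]
1 x [-0.91, 0.32, -0.0, np.float64(0.0)]
1 x [-0.9, 0.31, -0.0, np.float64(0.0)]
1 x [-0.91, 0.32, -0.0, np.float64(0.0)]
1 x [-0.9, 0.31, -0.0, np.float64(0.0)]
1 x [-0.91, 0.32, -0.0, np.float64(0.0)]
1 x [-0.9, 0.31, -0.0, np.float64(0.0)]
1 x [-0.91, 0.32, -0.0, np.float64(0.0)]
1 x [-0.9, 0.31, -0.0, np.float64(0.0)]
1 x [-0.91, 0.32, -0.0, np.float64(0.0)]
1 x [-0.9, 0.31, -0.0, np.float64(0.0)]
wp 2 n 3 end [0.425  0.352  0.1019] -1.726
2 x [-0.0, 0.0, 0.77, np.float64(0.0)]
1 x [-0.0, 0.0, 0.78, np.float64(0.0)]
```

play_rows:
  travel:
    - [0,0,-0.4]
    - [0,0,-0.8]
    - [0,0,-0.8]
    - [-0.45,0.16,-0.4]
    - [-0.8,0.28,0]
    - [-0.9,0.32,0]
    - [-0.9,0.31,0]
    - [-0.9,0.32,0]
  twist: [0,0,0,0,0,0,0,0]

```text
t: 23.12
eef_pos: [0.4826, 0.0338, 0.1597]
ee_rot: [3.141, -0.0, -1.726]
force: [-0.1, -0.0, -2.5]
width: 0.0436
gripper_force: 20.0
```

play_rows:
  travel:
    - [-0.9,0.31,0]
    - [-0.9,0.32,0]
    - [-0.9,0.31,0]
    - [-0.9,0.32,0]
    - [-0.9,0.31,0]
    - [-0.9,0.32,0]
    - [-0.9,0.31,0]
    - [-0.9,0.32,0]
  twist: [0,0,0,0,0,0,0,0]

```text
t: 24.12
eef_pos: [0.4481, 0.2212, 0.1597]
ee_rot: [3.141, -0.0, -1.726]
force: [0.7, -0.6, -2.1]
width: 0.0435
gripper_force: 20.0
```

play_rows:
  travel:
    - [-0.9,0.32,0]
    - [-0.9,0.31,0]
    - [-0.9,0.32,0]
    - [-0.9,0.31,0]
    - [-0.8,0.28,0]
    - [-0.35,0.12,0]
    - [0,0,0]
  twist: [0,0,0,0,0,0,0]

```text
t: 25.0
eef_pos: [0.4261, 0.3444, 0.1596]
ee_rot: [3.141, -0.001, -1.726]
force: [-0.4, -0.8, -2.4]
width: 0.0433
gripper_force: 20.0
```

```bash
python3 plan.py .425 .350 .1035 -1.727
```

```text
t 25.0 now [0.4261 0.3444 0.1596] [ 3.141e+00 -1.000e-03 -1.726e+00] w 0.0433 q [ 1.04  0.22 -0.39 -0.   -0.96 -1.19]
wp 0 n 3 end [0.425  0.3499 0.1036] -1.727
1 x [-0.07, 0.03, 0.75, np.float64(0.0)]
1 x [-0.07, 0.02, 0.75, np.float64(0.0)]
1 x [-0.07, 0.03, 0.74, np.float64(0.01)]
```

play_rows:
  travel:
    - [-0.07,0.03,0.6]
    - [-0.07,0.02,0.8]
    - [-0.07,0.03,0.6]
    - [0,0,0.24]
    - [0,0,0.06]
    - [0,0,0.04]
    - [0,0,0]
  twist: [0,0,0,0,0,0,0]

```text
t: 25.88
eef_pos: [0.4253, 0.3496, 0.1017]
ee_rot: [-3.141, 0.001, -1.726]
force: [0.2, 0.1, -2.1]
width: 0.0433
gripper_force: 20.0
```

play_rows:
  travel:
    - [0,0,0]
    - [0,0,0]
    - [0,0,0]
    - [0,0,-0.3]
    - [0,0,-0.9]
    - [0,0,-1]
    - [0,0,-0.9]
    - [0,0,0]
  twist: [0,0,0,0,0,0,0,0]
  fingers: 0.75

```text
t: 26.88
eef_pos: [0.426, 0.3505, 0.1813]
ee_rot: [-3.14, 0.004, -1.726]
force: [-0.0, -0.2, -0.6]
width: 0.0657
gripper_force: 0.0
```

```bash
python3 plan.py .583 -.005 .18 -1.727 .583 -.005 .046 -1.727; python3 wr.py w4; python3 - <<'E'
from h import *
f=imaging.grab_frame("side"); g=imaging.grab_frame("scene")
a=cv2.resize(f["pixels"][90:240,100:300,::-1],(400*1,300)); b=cv2.resize(g["pixels"][110:260,300:500,::-1],(400,300))
cv2.imwrite("pics/t2.png",np.hstack([a,b]))
E
```

```text
t 26.88 now [0.426  0.3505 0.1813] [-3.14   0.004 -1.726] w 0.0657 q [ 1.04  0.21 -0.36  0.   -1.   -1.2 ]
wp 0 n 16 end [ 0.5829 -0.0051  0.1801] -1.727
1 x [0.82, -0.53, 0.0, np.float64(0.0)]
1 x [0.82, -0.52, 0.0, np.float64(0.0)]
1 x [0.82, -0.53, 0.0, np.float64(0.0)]
1 x [0.82, -0.52, 0.0, np.float64(0.0)]
1 x [0.82, -0.53, 0.0, np.float64(0.0)]
1 x [0.82, -0.52, 0.0, np.float64(0.0)]
1 x [0.82, -0.53, 0.01, np.float64(0.0)]
1 x [0.82, -0.52, 0.0, np.float64(0.0)]
1 x [0.81, -0.53, 0.01, np.float64(0.0)]
1 x [0.82, -0.52, 0.0, np.float64(0.0)]
1 x [0.81, -0.53, 0.01, np.float64(0.0)]
1 x [0.82, -0.52, 0.0, np.float64(0.0)]
1 x [0.81, -0.53, 0.01, np.float64(0.0)]
1 x [0.82, -0.52, 0.0, np.float64(0.0)]
1 x [0.81, -0.53, 0.01, np.float64(0.0)]
1 x [0.82, -0.52, 0.0, np.float64(0.01)]
wp 1 n 6 end [ 0.5829 -0.0051  0.0461] -1.727
2 x [-0.0, -0.0, 0.89, np.float64(-0.0)]
1 x [-0.0, -0.0, 0.9, np.float64(-0.0)]
1 x [-0.0, -0.0, 0.89, np.float64(-0.0)]
1 x [-0.0, -0.0, 0.9, np.float64(-0.0)]
1 x [-0.0, -0.0, 0.89, np.float64(-0.0)]
26.925 [ 0.36771528 -0.41136375  0.20624639]
```

View pics/t2.png

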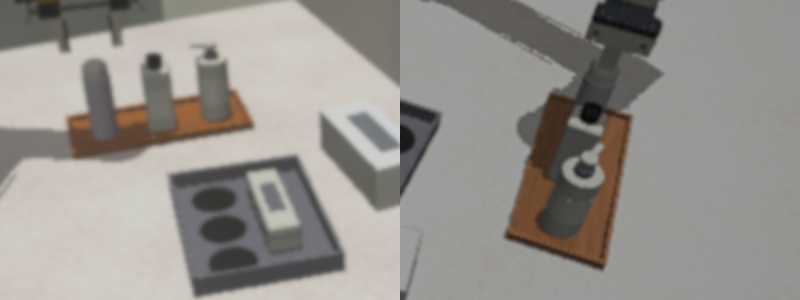

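All three stand upright in the tray and the case is still in place. Now the case.

play_rows:
  travel:
    - [0.82,-0.53,0]
    - [0.82,-0.52,0]
    - [0.82,-0.53,0]
    - [0.82,-0.52,0]
    - [0.82,-0.53,0]
    - [0.82,-0.52,0]
    - [0.82,-0.53,0]
    - [0.82,-0.52,0]
  twist: [0,0,0,0,0,0,0,0]
  fingers: 1

```text
t: 28.02
eef_pos: [0.5034, 0.1701, 0.1779]
ee_rot: [3.14, -0.001, -1.726]
force: [-0.6, -0.2, -1.1]
width: 0.0874
gripper_force: 0.0
```

play_rows:
  travel:
    - [0.82,-0.53,0]
    - [0.82,-0.52,0]
    - [0.82,-0.53,0]
    - [0.82,-0.52,0]
    - [0.82,-0.53,0]
    - [0.82,-0.52,0]
    - [0.82,-0.53,0]
    - [0.82,-0.52,0]
  twist: [0,0,0,0,0,0,0,0]

```text
t: 29.02
eef_pos: [0.5816, -0.008, 0.1778]
ee_rot: [3.14, -0.001, -1.726]
force: [-0.3, -0.1, 0.0]
width: 0.0879
gripper_force: 0.0
```

```bash
python3 plan.py .5828 -.0058 .044 -1.725
```

```text
t 29.02 now [ 0.5816 -0.008   0.1778] [ 3.140e+00 -1.000e-03 -1.726e+00] w 0.0879 q [ 0.32  0.26 -0.29 -0.   -1.02 -0.48]
wp 0 n 6 end [ 0.5827 -0.0059  0.044 ] -1.725
1 x [-0.02, -0.01, 0.89, np.float64(-0.0)]
1 x [-0.01, -0.0, 0.89, np.float64(-0.0)]
1 x [-0.02, -0.01, 0.89, np.float64(-0.0)]
1 x [-0.01, -0.0, 0.89, np.float64(-0.0)]
1 x [-0.02, -0.01, 0.9, np.float64(-0.0)]
1 x [-0.01, -0.0, 0.89, np.float64(-0.01)]
```

play_rows:
  travel:
    - [-0.02,-0.01,0.89]
    - [0,0,0.89]
    - [-0.02,-0.01,0.89]
    - [0,0,0.89]
    - [-0.02,-0.01,0.89]
    - [0,0,0.85]
    - [0,0,0]
  twist: [0,0,0,0,0,0,0]

```text
t: 29.9
eef_pos: [0.581, -0.0063, 0.044]
ee_rot: [3.137, -0.002, -1.727]
force: [0.3, 0.1, 0.0]
width: 0.0877
gripper_force: 0.0
```

play_rows:
  travel:
    - [0,0,0]
    - [0,0,0]
    - [0,0,0]
    - [0,0,0]
    - [0,0,0]
    - [0,0,0]
  twist: [0,0,0,0,0,0]
  fingers: 0.35

```text
t: 30.65
eef_pos: [0.5832, -0.0057, 0.0467]
ee_rot: [-3.141, 0.0, -1.726]
force: [-0.7, 0.5, 3.3]
width: 0.0458
gripper_force: 20.0
```

play_rows:
  travel:
    - [0,0,-0.4]
    - [0,0,-0.8]
    - [0,0,-0.9]
    - [0,0,-0.9]
    - [0,0,-0.9]
    - [0,0,-0.8]
    - [0,0,0]
  twist: [0,0,0,0,0,0,0]

```text
t: 31.52
eef_pos: [0.5835, -0.0055, 0.1654]
ee_rot: [-3.139, 0.001, -1.726]
force: [-0.8, 0.2, -3.4]
width: 0.0458
gripper_force: 20.0
```

```bash
python3 plan.py .5055 -.3505 .16 -3.2105
```

```text
t 31.52 now [ 0.5835 -0.0055  0.1654] [-3.139e+00  1.000e-03 -1.726e+00] w 0.0458 q [ 0.33  0.27 -0.31  0.   -0.99 -0.48]
wp 0 n 15 end [ 0.5054 -0.3504  0.1599] -3.211
1 x [0.94, 0.06, 0.01, np.float64(0.66)]
1 x [0.94, -0.03, 0.01, np.float64(0.66)]
1 x [0.94, -0.12, 0.02, np.float64(0.66)]
1 x [0.92, -0.22, 0.01, np.float64(0.66)]
1 x [0.89, -0.3, 0.02, np.float64(0.66)]
1 x [0.86, -0.39, 0.01, np.float64(0.66)]
1 x [0.81, -0.47, 0.02, np.float64(0.66)]
1 x [0.76, -0.55, 0.01, np.float64(0.66)]
1 x [0.71, -0.63, 0.02, np.float64(0.66)]
1 x [0.64, -0.69, 0.01, np.float64(0.66)]
1 x [0.57, -0.75, 0.02, np.float64(0.66)]
1 x [0.49, -0.81, 0.01, np.float64(0.66)]
1 x [0.41, -0.85, 0.02, np.float64(0.66)]
1 x [0.32, -0.89, 0.01, np.float64(0.66)]
1 x [0.24, -0.91, 0.02, np.float64(0.66)]
```

play_rows:
  travel:
    - [0.94,0.06,0.01]
    - [0.94,-0.03,0.01]
    - [0.94,-0.12,0.02]
    - [0.92,-0.22,0.01]
    - [0.89,-0.3,0.02]
    - [0.86,-0.39,0.01]
    - [0.81,-0.47,0.02]
    - [0.76,-0.55,0.01]
  twist: [0.66,0.66,0.66,0.66,0.66,0.66,0.66,0.66]

```text
t: 32.52
eef_pos: [0.5401, -0.19, 0.1597]
ee_rot: [3.14, -0.001, -2.522]
force: [0.0, 0.4, -2.3]
width: 0.0459
gripper_force: 20.0
```

play_rows:
  travel:
    - [0.71,-0.63,0.02]
    - [0.64,-0.69,0.01]
    - [0.57,-0.75,0.02]
    - [0.49,-0.81,0.01]
    - [0.41,-0.85,0.02]
    - [0.32,-0.89,0.01]
    - [0.24,-0.91,0.02]
    - [0,0,0]
  twist: [0.66,0.66,0.66,0.66,0.66,0.66,0.66,0]

```text
t: 33.52
eef_pos: [0.5035, -0.3514, 0.1567]
ee_rot: [3.141, -0.002, 3.069]
force: [-0.4, -0.5, -2.6]
width: 0.0458
gripper_force: 20.0
```

```bash
python3 wr.py w5; python3 plan.py .5055 -.3505 .16 -3.2105
```

```text
33.575 [ 0.31439406 -0.51545804  0.15136828]
t 33.58 now [ 0.5038 -0.3508  0.1569] [ 3.141e+00 -2.000e-03  3.071e+00] w 0.0456 q [-0.29  0.33 -0.24 -0.   -1.   -1.35]
wp 0 n 1 end [ 0.5056 -0.3504  0.1599] 3.073
1 x [-0.07, 0.02, -0.12, np.float64(-0.01)]
```

View pics/w5_v.png

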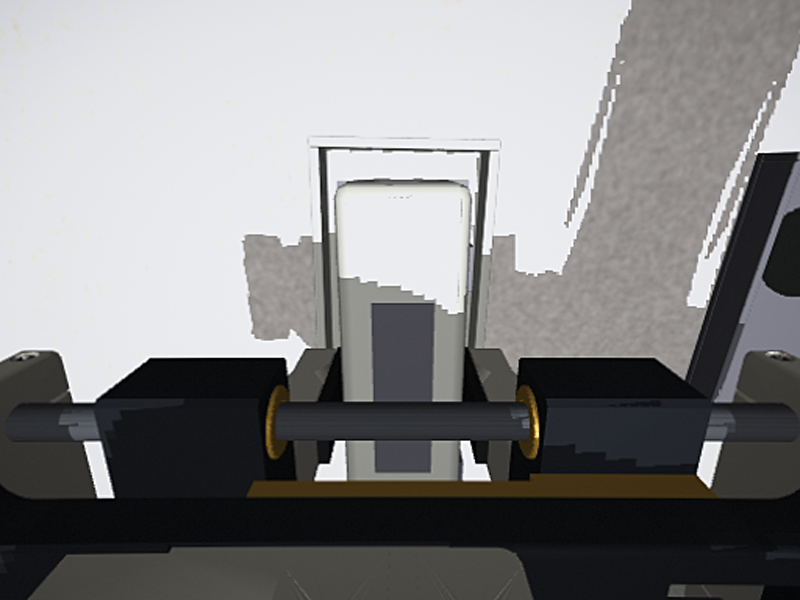

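The case hangs over the basket. The near basket rim has corners at (308,138) and (500,140) px, and the case runs parallel to it.

```bash
python3 - <<'E'
from h import *
f=load("w5"); a=back(f,np.array([(308,138),(500,140),(312,330),(489,330)])*.64,.035); print(a.round(4))
m=(a[0]+a[1])/2; d=a[1]-a[0]; print(np.linalg.norm(d)); d/=np.linalg.norm(d); n=np.array([d[1],-d[0]]); print("yaw",np.arctan2(n[1],n[0]),"centre",m+.096*n)
E
```

```text
[[ 0.4049 -0.3992]
 [ 0.4141 -0.2883]
 [ 0.5236 -0.4131]
 [ 0.5321 -0.296 ]]
0.1113197253804887
yaw -0.08241452574230362 centre [ 0.50516488 -0.35163031]
```

play_rows:
  travel:
    - [-0.05,0.03,0.5]
    - [0,0,0.8]
    - [0,0,0.8]
    - [0,0,0.8]
    - [0,0,0.8]
    - [0,0,0.4]
    - [0,0,0]
  twist: [0.05,0,0,0,0,0,0]

```text
t: 34.45
eef_pos: [0.5057, -0.3493, 0.0548]
ee_rot: [3.141, -0.002, 3.065]
force: [0.3, -0.1, -1.9]
width: 0.0456
gripper_force: 20.0
```

```bash
python3 plan.py .5055 -.351 .048 -3.215
```

```text
t 34.45 now [ 0.5057 -0.3493  0.0548] [ 3.141e+00 -2.000e-03  3.065e+00] w 0.0456 q [-0.29  0.44 -0.35 -0.   -0.78 -1.36]
wp 0 n 1 end [ 0.5056 -0.3511  0.0481] 3.068
1 x [0.0, -0.07, 0.27, np.float64(-0.02)]
```

play_rows:
  travel:
    - [0,0.05,0.15]
    - [0,0,0.1]
    - [0,0,0.04]
    - [0,0,0]
  twist: [0,0,0,0]

```text
t: 34.95
eef_pos: [0.5062, -0.3488, 0.0487]
ee_rot: [-3.142, 0.0, 3.064]
force: [-0.6, -0.4, -2.2]
width: 0.0462
gripper_force: 20.0
```

play_rows:
  travel:
    - [0,0,0]
    - [0,0,0]
    - [0,0,0]
    - [0,0,0]
  twist: [0,0,0,0]
  fingers: 0.6

```text
t: 35.45
eef_pos: [0.5062, -0.3488, 0.0487]
ee_rot: [-3.142, 0.0, 3.064]
force: [-0.6, -0.6, 0.4]
width: 0.0525
gripper_force: 0.0
```

play_rows:
  travel:
    - [0,0,-0.2]
    - [0,0,-0.4]
    - [0,0,-0.8]
    - [0,0,-1]
    - [0,0,-1]
    - [0,0,-1]
    - [0,0,-0.9]
    - [0,0,0]
  twist: [0,0,0,0,0,0,0,0]

```text
t: 36.45
eef_pos: [0.5073, -0.3492, 0.1841]
ee_rot: [-3.14, 0.004, 3.065]
force: [-0.5, 0.1, -0.2]
width: 0.0529
gripper_force: 0.0
```

```bash
python3 wr.py w6; python3 plan.py .45 .12 .20 -1.727 .426 .3505 .185 -1.727; python3 - <<'E'
from h import *
f=imaging.grab_frame("side"); g=imaging.grab_frame("scene")
a=cv2.resize(f["pixels"][110:350,100:420,::-1],(400,300)); b=cv2.resize(g["pixels"][90:285,110:370,::-1],(400,300))
cv2.imwrite("pics/t3.png",np.hstack([a,b]))
E
```

```text
36.5 [ 0.31004064 -0.52813351  0.17152905]
t 36.5 now [ 0.5066 -0.3488  0.1825] [-3.141e+00  2.000e-03  3.064e+00] w 0.0525 q [-0.29  0.31 -0.21 -0.   -1.05 -1.36]
wp 0 n 20 end [0.45   0.1201 0.2   ] 8.433
1 x [0.19, 0.93, -0.03, np.float64(-0.5)]
1 x [0.11, 0.94, -0.04, np.float64(-0.52)]
1 x [0.04, 0.94, -0.03, np.float64(-0.55)]
1 x [-0.04, 0.94, -0.04, np.float64(-0.59)]
1 x [-0.12, 0.94, -0.03, np.float64(-0.62)]
1 x [-0.21, 0.92, -0.04, np.float64(-0.66)]
1 x [-0.3, 0.9, -0.03, np.float64(-0.71)]
1 x [-0.39, 0.86, -0.04, np.float64(-0.77)]
1 x [-0.48, 0.81, -0.03, np.float64(-0.83)]
1 x [-0.58, 0.74, -0.04, np.float64(-0.9)]
1 x [-0.68, 0.66, -0.03, np.float64(-0.99)]
1 x [-0.77, 0.55, -0.04, np.float64(-1.11)]
1 x [-0.85, 0.42, -0.03, np.float64(-1.24)]
1 x [-0.91, 0.25, -0.04, np.float64(-1.42)]
1 x [-0.94, 0.05, -0.03, np.float64(-1.66)]
1 x [-0.93, -0.18, -0.04, np.float64(-1.99)]
1 x [-0.83, -0.44, -0.03, np.float64(-2.49)]
1 x [-0.61, -0.72, -0.04, np.float64(-3.32)]
1 x [-0.2, -0.92, -0.03, np.float64(-4.97)]
1 x [0.48, -0.82, -0.04, np.float64(-9.95)]
wp 1 n 17 end [0.4259 0.3505 0.185 ] 16.708
1 x [0.48, 0.25, 0.04, np.float64(-0.94)]
1 x [0.45, 0.32, 0.04, np.float64(-1.0)]
1 x [0.39, 0.38, 0.03, np.float64(-1.07)]
1 x [0.33, 0.44, 0.04, np.float64(-1.15)]
1 x [0.25, 0.48, 0.03, np.float64(-1.23)]
1 x [0.15, 0.52, 0.04, np.float64(-1.34)]
1 x [0.05, 0.54, 0.03, np.float64(-1.46)]
1 x [-0.07, 0.54, 0.04, np.float64(-1.6)]
1 x [-0.2, 0.51, 0.03, np.float64(-1.78)]
1 x [-0.33, 0.44, 0.04, np.float64(-2.01)]
1 x [-0.44, 0.32, 0.03, np.float64(-2.29)]
1 x [-0.52, 0.15, 0.04, np.float64(-2.67)]
1 x [-0.54, -0.06, 0.03, np.float64(-3.21)]
1 x [-0.45, -0.31, 0.04, np.float64(-4.01)]
1 x [-0.2, -0.51, 0.03, np.float64(-5.35)]
1 x [0.22, -0.5, 0.04, np.float64(-8.02)]
1 x [0.54, 0.03, 0.03, np.float64(-16.04)]
```

View pics/t3.png

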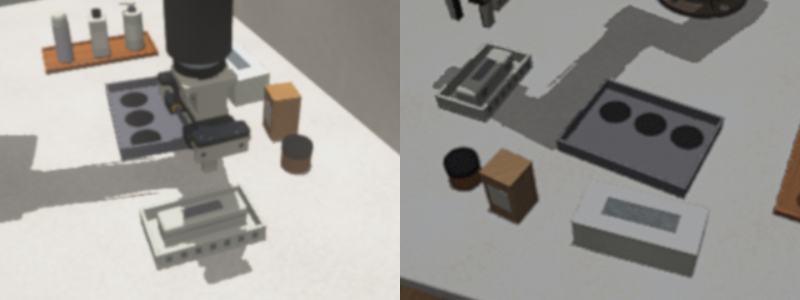

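The case lies flat in the basket, the bottles stand in the tray and the bystanders are untouched. I'll fix the yaw wrap in the planner and go for the spray can.

```bash
sed -i 's|^    n=max|    a[i+3]=y+dy\n    n=max|' plan.py; python3 plan.py .426 .3502 .185 -1.727 | awk '{print}'
```

```text
t 36.6 now [ 0.5058 -0.3485  0.1808] [ 3.141 -0.     3.064] w 0.0525 q [-0.29  0.31 -0.22 -0.   -1.05 -1.36]
wp 0 n 29 end [0.426  0.3502 0.1851] 4.557
1 x [0.18, 0.95, -0.01, np.float64(-0.34)]
1 x [0.14, 0.96, -0.01, np.float64(-0.34)]
1 x [0.09, 0.97, -0.01, np.float64(-0.34)]
1 x [0.04, 0.97, -0.01, np.float64(-0.34)]
1 x [-0.01, 0.97, -0.01, np.float64(-0.34)]
1 x [-0.06, 0.97, -0.0, np.float64(-0.34)]
1 x [-0.11, 0.96, -0.01, np.float64(-0.34)]
1 x [-0.16, 0.96, -0.0, np.float64(-0.34)]
1 x [-0.21, 0.95, -0.01, np.float64(-0.34)]
1 x [-0.26, 0.93, -0.0, np.float64(-0.34)]
1 x [-0.3, 0.92, -0.01, np.float64(-0.34)]
1 x [-0.35, 0.9, -0.0, np.float64(-0.34)]
1 x [-0.4, 0.89, -0.01, np.float64(-0.35)]
1 x [-0.44, 0.86, -0.0, np.float64(-0.34)]
1 x [-0.49, 0.84, -0.01, np.float64(-0.35)]
1 x [-0.53, 0.81, -0.0, np.float64(-0.34)]
1 x [-0.57, 0.79, -0.01, np.float64(-0.35)]
1 x [-0.61, 0.75, -0.0, np.float64(-0.34)]
1 x [-0.65, 0.72, -0.01, np.float64(-0.35)]
1 x [-0.69, 0.69, -0.0, np.float64(-0.34)]
1 x [-0.72, 0.65, -0.01, np.float64(-0.35)]
1 x [-0.75, 0.61, -0.0, np.float64(-0.34)]
1 x [-0.78, 0.57, -0.01, np.float64(-0.35)]
1 x [-0.81, 0.53, -0.0, np.float64(-0.34)]
1 x [-0.84, 0.49, -0.01, np.float64(-0.35)]
1 x [-0.86, 0.45, -0.0, np.float64(-0.34)]
1 x [-0.88, 0.4, -0.01, np.float64(-0.35)]
1 x [-0.91, 0.35, -0.0, np.float64(-0.34)]
1 x [-0.92, 0.31, -0.01, np.float64(-0.35)]
```

play_rows:
  travel:
    - [0.18,0.95,-0.01]
    - [0.14,0.96,-0.01]
    - [0.09,0.97,-0.01]
    - [0.04,0.97,-0.01]
    - [-0.01,0.97,-0.01]
    - [-0.06,0.97,0]
    - [-0.11,0.96,-0.01]
    - [-0.16,0.96,0]
  twist: [-0.34,-0.34,-0.34,-0.34,-0.34,-0.34,-0.34,-0.34]
  fingers: 0.8

```text
t: 37.6
eef_pos: [0.4831, -0.1552, 0.1818]
ee_rot: [3.141, -0.001, -2.809]
force: [0.6, 1.6, 0.4]
width: 0.07
gripper_force: 0.0
```

play_rows:
  travel:
    - [-0.21,0.95,-0.01]
    - [-0.26,0.93,0]
    - [-0.3,0.92,-0.01]
    - [-0.35,0.9,0]
    - [-0.4,0.89,-0.01]
    - [-0.44,0.86,0]
    - [-0.49,0.84,-0.01]
    - [-0.53,0.81,0]
  twist: [-0.34,-0.34,-0.34,-0.34,-0.35,-0.34,-0.35,-0.34]

```text
t: 38.6
eef_pos: [0.4614, 0.0373, 0.1829]
ee_rot: [3.141, -0.001, -2.398]
force: [-0.2, 0.0, -0.6]
width: 0.0699
gripper_force: 0.0
```

play_rows:
  travel:
    - [-0.57,0.79,-0.01]
    - [-0.61,0.75,0]
    - [-0.65,0.72,-0.01]
    - [-0.69,0.69,0]
    - [-0.72,0.65,-0.01]
    - [-0.75,0.61,0]
    - [-0.78,0.57,-0.01]
    - [-0.81,0.53,0]
  twist: [-0.35,-0.34,-0.35,-0.34,-0.35,-0.34,-0.35,-0.34]

```text
t: 39.6
eef_pos: [0.4396, 0.2299, 0.1838]
ee_rot: [3.141, -0.001, -1.984]
force: [1.4, -0.8, 0.6]
width: 0.0701
gripper_force: 0.0
```

play_rows:
  travel:
    - [-0.84,0.49,-0.01]
    - [-0.86,0.45,0]
    - [-0.88,0.4,-0.01]
    - [-0.91,0.35,0]
    - [-0.92,0.31,-0.01]
    - [0,0,0]
    - [0,0,0]
  twist: [-0.35,-0.34,-0.35,-0.34,-0.35,0,0]

```text
t: 40.48
eef_pos: [0.426, 0.3501, 0.1851]
ee_rot: [3.141, -0.001, -1.726]
force: [0.6, -0.9, 0.5]
width: 0.0705
gripper_force: 0.0
```

```bash
python3 plan.py .4255 .350 .1025 -1.727
```

```text
t 40.48 now [0.426  0.3501 0.1851] [ 3.141e+00 -1.000e-03 -1.726e+00] w 0.0705 q [ 1.04  0.21 -0.35 -0.   -1.02 -1.2 ]
wp 0 n 4 end [0.4255 0.35   0.1026] -1.727
1 x [0.0, 0.01, 0.83, np.float64(0.0)]
1 x [0.0, 0.0, 0.82, np.float64(0.0)]
1 x [0.0, 0.01, 0.83, np.float64(0.0)]
1 x [0.01, 0.0, 0.82, np.float64(0.01)]
```

play_rows:
  travel:
    - [0,0,0.83]
    - [0,0.01,0.83]
    - [0,0,0.83]
    - [0,0.01,0.83]
    - [0,0,0]
  twist: [0,0,0,0,0]

```text
t: 41.1
eef_pos: [0.4253, 0.3487, 0.1011]
ee_rot: [3.14, -0.003, -1.727]
force: [0.3, -0.4, 1.1]
width: 0.0699
gripper_force: 0.0
```

play_rows:
  travel:
    - [0,0,0]
    - [0,0,0]
    - [0,0,0]
    - [0,0,0]
    - [0,0,0]
    - [0,0,0]
  twist: [0,0,0,0,0,0]
  fingers: 0.35

```text
t: 41.85
eef_pos: [0.4259, 0.3505, 0.1029]
ee_rot: [-3.141, 0.001, -1.726]
force: [-3.9, -0.8, 5.7]
width: 0.0437
gripper_force: 20.0
```

```bash
python3 plan.py .4255 .350 .16 -1.727 .5018 -.0708 .16 -1.727
```

```text
t 41.85 now [0.4259 0.3505 0.1029] [-3.141e+00  1.000e-03 -1.726e+00] w 0.0437 q [ 1.04  0.29 -0.45  0.   -0.83 -1.2 ]
wp 0 n 3 end [0.4255 0.35   0.1599] -1.727
1 x [0.01, 0.0, -0.76, np.float64(0.0)]
1 x [0.01, 0.01, -0.76, np.float64(0.0)]
1 x [0.0, 0.0, -0.76, np.float64(0.01)]
wp 1 n 18 end [ 0.5018 -0.0708  0.1599] -1.727
7 x [0.9, -0.31, -0.0, np.float64(-0.0)]
1 x [0.9, -0.32, -0.0, np.float64(-0.0)]
1 x [0.89, -0.31, -0.0, np.float64(-0.0)]
1 x [0.9, -0.32, -0.0, np.float64(-0.0)]
1 x [0.89, -0.31, -0.0, np.float64(-0.0)]
1 x [0.9, -0.32, -0.0, np.float64(-0.0)]
1 x [0.89, -0.31, -0.0, np.float64(-0.0)]
1 x [0.9, -0.32, -0.0, np.float64(-0.0)]
1 x [0.89, -0.31, -0.0, np.float64(-0.0)]
1 x [0.9, -0.32, -0.0, np.float64(-0.0)]
1 x [0.89, -0.31, -0.0, np.float64(-0.0)]
1 x [0.9, -0.32, -0.0, np.float64(-0.0)]
```

play_rows:
  travel:
    - [0,0,-0.4]
    - [0,0,-0.8]
    - [0,0,-0.8]
    - [0.45,-0.16,-0.4]
    - [0.8,-0.28,0]
    - [0.9,-0.32,0]
    - [0.9,-0.31,0]
    - [0.9,-0.32,0]
  twist: [0,0,0,0,0,0,0,0]

```text
t: 42.85
eef_pos: [0.4448, 0.2448, 0.1618]
ee_rot: [3.141, -0.001, -1.727]
force: [0.7, -0.2, -2.5]
width: 0.0436
gripper_force: 20.0
```

play_rows:
  travel:
    - [0.9,-0.31,0]
    - [0.9,-0.32,0]
    - [0.9,-0.31,0]
    - [0.9,-0.32,0]
    - [0.9,-0.31,0]
    - [0.9,-0.32,0]
    - [0.9,-0.31,0]
    - [0.9,-0.32,0]
  twist: [0,0,0,0,0,0,0,0]

```text
t: 43.85
eef_pos: [0.4787, 0.0574, 0.162]
ee_rot: [3.141, -0.0, -1.727]
force: [0.1, 0.8, -3.0]
width: 0.0435
gripper_force: 20.0
```

play_rows:
  travel:
    - [0.9,-0.32,0]
    - [0.9,-0.31,0]
    - [0.9,-0.32,0]
    - [0.9,-0.31,0]
    - [0.9,-0.31,0]
    - [0.4,-0.14,0]
    - [0,0,0]
    - [0,0,0]
  twist: [0,0,0,0,0,0,0,0]

```text
t: 44.85
eef_pos: [0.5022, -0.068, 0.1622]
ee_rot: [3.141, 0.0, -1.727]
force: [0.2, -0.8, -3.1]
width: 0.0436
gripper_force: 20.0
```

```bash
python3 plan.py .5018 -.0708 .104 -1.727
```

```text
t 44.85 now [ 0.5022 -0.068   0.1622] [ 3.141  0.    -1.727] w 0.0436 q [ 0.25  0.16 -0.47 -0.   -0.94 -0.41]
wp 0 n 3 end [ 0.5017 -0.0707  0.104 ] -1.727
1 x [0.04, -0.0, 0.78, np.float64(0.0)]
1 x [0.04, -0.0, 0.77, np.float64(0.0)]
1 x [0.03, -0.0, 0.78, np.float64(0.0)]
```

play_rows:
  travel:
    - [0.04,0,0.6]
    - [0.04,0,0.8]
    - [0.03,0,0.6]
    - [0,0,0.3]
    - [0,0,0.04]
    - [0,0,0]
  twist: [0,0,0,0,0,0]

```text
t: 45.6
eef_pos: [0.5024, -0.0707, 0.1041]
ee_rot: [-3.141, 0.0, -1.726]
force: [0.2, -0.5, -2.2]
width: 0.0432
gripper_force: 20.0
```

play_rows:
  travel:
    - [0,0,0.04]
    - [0,0,0]
    - [0,0,0]
  twist: [0,0,0]

```text
t: 45.98
eef_pos: [0.5021, -0.0708, 0.103]
ee_rot: [-3.141, 0.0, -1.726]
force: [0.5, -0.7, -3.2]
width: 0.0431
gripper_force: 20.0
```

play_rows:
  travel:
    - [0,0,0.04]
    - [0,0,0.03]
    - [0,0,0]
  twist: [0,0,0]

```text
t: 46.35
eef_pos: [0.5022, -0.0709, 0.1019]
ee_rot: [-3.141, -0.0, -1.726]
force: [-2.9, 1.5, 5.8]
width: 0.0437
gripper_force: 20.0
```

play_rows:
  travel:
    - [0,0,0]
    - [0,0,0]
    - [0,0,0]
    - [0,0,-0.3]
    - [0,0,-0.9]
    - [0,0,-1]
    - [0,0,-0.9]
    - [0,0,0]
  twist: [0,0,0,0,0,0,0,0]
  fingers: 0.75

```text
t: 47.35
eef_pos: [0.5032, -0.0707, 0.1808]
ee_rot: [-3.138, 0.001, -1.726]
force: [0.8, -0.6, -0.3]
width: 0.0658
gripper_force: 0.0
```

```bash
python3 plan.py .5200 .3376 .182 -1.727 .52 .3376 .103 -1.727
```

```text
t 47.35 now [ 0.5032 -0.0707  0.1808] [-3.138e+00  1.000e-03 -1.726e+00] w 0.0658 q [ 0.25  0.14 -0.45  0.   -0.98 -0.4 ]
wp 0 n 17 end [0.52   0.3377 0.182 ] -1.728
1 x [-0.96, 0.11, -0.0, np.float64(0.0)]
1 x [-0.95, 0.11, -0.0, np.float64(0.0)]
1 x [-0.96, 0.11, -0.0, np.float64(0.0)]
1 x [-0.95, 0.11, -0.0, np.float64(0.0)]
1 x [-0.96, 0.11, -0.0, np.float64(0.0)]
1 x [-0.95, 0.11, -0.0, np.float64(0.0)]
1 x [-0.96, 0.11, -0.0, np.float64(0.0)]
1 x [-0.95, 0.11, -0.0, np.float64(0.0)]
1 x [-0.96, 0.11, -0.01, np.float64(0.0)]
1 x [-0.95, 0.11, -0.0, np.float64(0.0)]
1 x [-0.96, 0.11, -0.01, np.float64(0.0)]
1 x [-0.95, 0.11, -0.0, np.float64(0.0)]
1 x [-0.96, 0.11, -0.01, np.float64(0.0)]
1 x [-0.95, 0.11, -0.0, np.float64(0.0)]
1 x [-0.96, 0.11, -0.01, np.float64(0.0)]
1 x [-0.95, 0.11, -0.0, np.float64(0.0)]
1 x [-0.96, 0.1, -0.01, np.float64(0.01)]
wp 1 n 4 end [0.52   0.3377 0.103 ] -1.728
4 x [0.0, 0.0, 0.79, np.float64(-0.0)]
```

Contact was clean and the spray can is released. Next is the square bottle.

play_rows:
  travel:
    - [-0.96,0.11,-0.01]
    - [-0.95,0.11,-0.01]
    - [-0.96,0.11,-0.01]
    - [-0.95,0.11,-0.01]
    - [-0.96,0.11,-0.01]
    - [-0.95,0.11,-0.01]
    - [-0.96,0.11,0]
    - [-0.95,0.11,0]
  twist: [0,0,0,0,0,0,0,0]
  fingers: 0.8

```text
t: 48.35
eef_pos: [0.5095, 0.122, 0.1796]
ee_rot: [3.141, -0.001, -1.726]
force: [0.1, -0.3, 0.2]
width: 0.0702
gripper_force: 0.0
```

play_rows:
  travel:
    - [-0.96,0.11,0]
    - [-0.95,0.11,0]
    - [-0.96,0.11,0]
    - [-0.95,0.11,0]
    - [-0.96,0.11,0]
    - [-0.95,0.11,0]
    - [-0.96,0.11,0]
    - [-0.95,0.11,0]
  twist: [0,0,0,0,0,0,0,0]

```text
t: 49.35
eef_pos: [0.5177, 0.3151, 0.18]
ee_rot: [-3.142, -0.0, -1.726]
force: [0.0, 0.6, -0.0]
width: 0.0701
gripper_force: 0.0
```

play_rows:
  travel:
    - [-0.96,0.1,0]
    - [0,0,0]
    - [0,0,0]
  twist: [0,0,0]

```text
t: 49.72
eef_pos: [0.5188, 0.3376, 0.1798]
ee_rot: [3.141, -0.001, -1.726]
force: [0.5, 0.3, -0.2]
width: 0.0704
gripper_force: 0.0
```

```bash
python3 plan.py .52 .3376 .1025 -1.727
```

```text
t 49.73 now [0.5188 0.3376 0.1798] [ 3.141e+00 -1.000e-03 -1.726e+00] w 0.0704 q [ 0.89  0.32 -0.21 -0.   -1.05 -1.05]
wp 0 n 4 end [0.5201 0.3377 0.1025] -1.728
2 x [-0.0, -0.01, 0.77, np.float64(0.0)]
1 x [-0.0, -0.01, 0.78, np.float64(0.0)]
1 x [-0.01, -0.02, 0.77, np.float64(0.01)]
```

play_rows:
  travel:
    - [0,-0.01,0.77]
    - [0,-0.01,0.77]
    - [0,-0.01,0.78]
    - [0,-0.02,0.77]
    - [0,0,0]
  twist: [0,0,0,0,0]

```text
t: 50.35
eef_pos: [0.5196, 0.336, 0.1016]
ee_rot: [3.14, -0.002, -1.727]
force: [0.2, -0.3, 0.2]
width: 0.07
gripper_force: 0.0
```

play_rows:
  travel:
    - [0,0,0]
    - [0,0,0]
    - [0,0,0]
    - [0,0,0]
    - [0,0,0]
    - [0,0,0]
  twist: [0,0,0,0,0,0]
  fingers: 0.35

```text
t: 51.1
eef_pos: [0.5204, 0.3376, 0.1035]
ee_rot: [-3.141, 0.001, -1.726]
force: [-1.3, -0.4, 5.3]
width: 0.0467
gripper_force: 19.7
```

```bash
python3 plan.py .5200 .3376 .162 -1.727 .5133 .0075 .162 -1.727
```

```text
t 51.1 now [0.5204 0.3376 0.1035] [-3.141e+00  1.000e-03 -1.726e+00] w 0.0467 q [ 0.89  0.39 -0.29  0.   -0.89 -1.05]
wp 0 n 3 end [0.5201 0.3376 0.162 ] -1.727
1 x [0.0, 0.0, -0.78, np.float64(0.0)]
1 x [0.0, 0.01, -0.78, np.float64(0.0)]
1 x [0.0, 0.0, -0.78, np.float64(0.01)]
wp 1 n 14 end [0.5133 0.0074 0.162 ] -1.727
1 x [0.93, -0.13, 0.0, np.float64(-0.0)]
1 x [0.94, -0.13, 0.0, np.float64(-0.0)]
1 x [0.93, -0.13, 0.0, np.float64(-0.0)]
1 x [0.94, -0.13, 0.0, np.float64(-0.0)]
1 x [0.93, -0.13, 0.0, np.float64(-0.0)]
1 x [0.94, -0.13, 0.0, np.float64(-0.0)]
1 x [0.93, -0.13, 0.0, np.float64(-0.0)]
1 x [0.94, -0.13, 0.0, np.float64(-0.0)]
1 x [0.93, -0.13, 0.0, np.float64(-0.0)]
1 x [0.94, -0.12, 0.0, np.float64(-0.0)]
1 x [0.93, -0.13, 0.0, np.float64(-0.0)]
1 x [0.94, -0.12, 0.0, np.float64(-0.0)]
1 x [0.93, -0.13, 0.0, np.float64(-0.0)]
1 x [0.94, -0.12, 0.0, np.float64(-0.0)]
```

play_rows:
  travel:
    - [0,0,-0.4]
    - [0,0,-0.8]
    - [0,0,-0.8]
    - [0.45,-0.06,-0.4]
    - [0.8,-0.11,0]
    - [0.94,-0.13,0]
    - [0.94,-0.13,0]
    - [0.94,-0.13,0]
  twist: [0,0,0,0,0,0,0,0]

```text
t: 52.1
eef_pos: [0.518, 0.2324, 0.1625]
ee_rot: [3.141, -0.001, -1.727]
force: [0.5, -0.5, -2.5]
width: 0.0463
gripper_force: 19.7
```

play_rows:
  travel:
    - [0.94,-0.13,0]
    - [0.94,-0.13,0]
    - [0.94,-0.13,0]
    - [0.94,-0.13,0]
    - [0.94,-0.13,0]
    - [0.94,-0.13,0]
    - [0.94,-0.13,0]
    - [0.94,-0.12,0]
  twist: [0,0,0,0,0,0,0,0]

```text
t: 53.1
eef_pos: [0.5144, 0.0434, 0.1629]
ee_rot: [-3.141, 0.0, -1.726]
force: [0.2, 0.2, -1.6]
width: 0.0464
gripper_force: 19.7
```

play_rows:
  travel:
    - [0.94,-0.12,0]
    - [0.57,-0.08,0]
    - [0,0,0]
    - [0,0,0]
  twist: [0,0,0,0]

```text
t: 53.6
eef_pos: [0.5138, 0.007, 0.1628]
ee_rot: [-3.141, 0.0, -1.726]
force: [0.0, 0.1, -2.6]
width: 0.0458
gripper_force: 19.7
```

```bash
python3 plan.py .5132 .0072 .1045 -1.727
```

```text
t 53.6 now [0.5138 0.007  0.1628] [-3.141  0.    -1.726] w 0.0458 q [ 0.4   0.17 -0.46 -0.   -0.95 -0.55]
wp 0 n 3 end [0.5131 0.0073 0.1046] -1.726
2 x [-0.0, 0.01, 0.78, np.float64(0.0)]
1 x [-0.01, 0.01, 0.77, np.float64(0.0)]
```

play_rows:
  travel:
    - [0,0.01,0.6]
    - [0,0.01,0.8]
    - [0,0,0.6]
    - [0,0,0.3]
    - [0,0,0.05]
    - [0,0,0]
  twist: [0,0,0,0,0,0]

```text
t: 54.35
eef_pos: [0.5135, 0.007, 0.1044]
ee_rot: [-3.141, 0.0, -1.726]
force: [0.9, 0.3, -2.6]
width: 0.0464
gripper_force: 19.7
```

play_rows:
  travel:
    - [0,0,0.04]
    - [0,0,0.03]
    - [0,0,0]
  twist: [0,0,0]

```text
t: 54.72
eef_pos: [0.5134, 0.0069, 0.1026]
ee_rot: [-3.141, 0.0, -1.726]
force: [-0.7, 0.2, -1.9]
width: 0.0466
gripper_force: 19.7
```

play_rows:
  travel:
    - [0,0,0.02]
    - [0,0,0]
  twist: [0,0]

```text
t: 54.98
eef_pos: [0.5134, 0.0069, 0.1025]
ee_rot: [-3.141, 0.0, -1.726]
force: [-1.8, 0.1, 5.0]
width: 0.0468
gripper_force: 19.7
```

play_rows:
  travel:
    - [0,0,0]
    - [0,0,0]
    - [0,0,0]
    - [0,0,-0.3]
    - [0,0,-0.9]
    - [0,0,-1]
    - [0,0,-0.9]
    - [0,0,0]
  twist: [0,0,0,0,0,0,0,0]
  fingers: 0.75

```text
t: 55.98
eef_pos: [0.5144, 0.0072, 0.1816]
ee_rot: [-3.138, 0.002, -1.726]
force: [0.5, -0.0, 1.2]
width: 0.0659
gripper_force: 0.0
```

```bash
python3 plan.py .614 .3357 .182 -1.203
```

```text
t 55.98 now [0.5144 0.0072 0.1816] [-3.138e+00  2.000e-03 -1.726e+00] w 0.0659 q [ 0.4   0.15 -0.43  0.   -0.99 -0.55]
wp 0 n 14 end [0.614  0.3357 0.1821] -1.203
1 x [-0.97, -0.14, -0.0, np.float64(-0.25)]
1 x [-0.97, -0.17, -0.0, np.float64(-0.25)]
1 x [-0.96, -0.21, -0.0, np.float64(-0.25)]
1 x [-0.95, -0.24, -0.0, np.float64(-0.25)]
1 x [-0.94, -0.28, -0.0, np.float64(-0.25)]
1 x [-0.93, -0.31, -0.0, np.float64(-0.25)]
1 x [-0.92, -0.35, -0.0, np.float64(-0.25)]
1 x [-0.9, -0.38, -0.0, np.float64(-0.25)]
1 x [-0.89, -0.42, -0.0, np.float64(-0.25)]
1 x [-0.87, -0.45, -0.0, np.float64(-0.25)]
1 x [-0.85, -0.48, -0.0, np.float64(-0.25)]
1 x [-0.83, -0.52, -0.01, np.float64(-0.25)]
1 x [-0.82, -0.55, -0.0, np.float64(-0.24)]
1 x [-0.79, -0.57, -0.01, np.float64(-0.25)]
```

play_rows:
  travel:
    - [-0.97,-0.14,0]
    - [-0.97,-0.17,0]
    - [-0.96,-0.21,0]
    - [-0.95,-0.24,0]
    - [-0.94,-0.28,0]
    - [-0.93,-0.31,0]
    - [-0.92,-0.35,0]
    - [-0.9,-0.38,0]
  twist: [-0.25,-0.25,-0.25,-0.25,-0.25,-0.25,-0.25,-0.25]
  fingers: 1

```text
t: 56.98
eef_pos: [0.5704, 0.1964, 0.1793]
ee_rot: [3.142, -0.0, -1.424]
force: [0.3, -0.3, -0.3]
width: 0.088
gripper_force: 0.0
```

play_rows:
  travel:
    - [-0.89,-0.42,0]
    - [-0.87,-0.45,0]
    - [-0.85,-0.48,0]
    - [-0.83,-0.52,0]
    - [-0.82,-0.55,0]
    - [-0.79,-0.57,0]
    - [0,0,0]
    - [0,0,0]
  twist: [-0.25,-0.25,-0.25,-0.25,-0.24,-0.25,0,0]

```text
t: 57.98
eef_pos: [0.6128, 0.3355, 0.1789]
ee_rot: [3.141, -0.0, -1.203]
force: [-0.3, -1.0, 0.5]
width: 0.0878
gripper_force: 0.0
```

```bash
python3 plan.py .614 .3357 .1025 -1.203
```

```text
t 57.98 now [0.6128 0.3355 0.1789] [ 3.141 -0.    -1.203] w 0.0878 q [ 0.78  0.44 -0.02 -0.   -1.11 -0.41]
wp 0 n 4 end [0.614  0.3357 0.1024] -1.203
1 x [0.0, -0.01, 0.76, np.float64(0.0)]
1 x [0.0, -0.01, 0.77, np.float64(0.0)]
1 x [0.01, -0.01, 0.76, np.float64(0.0)]
1 x [0.0, -0.02, 0.77, np.float64(0.0)]
```

play_rows:
  travel:
    - [0,-0.01,0.77]
    - [0,-0.01,0.77]
    - [0,-0.01,0.77]
    - [0,-0.02,0.76]
    - [0,0,0]
  twist: [0,0,0,0,0]

```text
t: 58.6
eef_pos: [0.6131, 0.3349, 0.0999]
ee_rot: [3.138, -0.001, -1.203]
force: [-0.4, -0.4, 0.1]
width: 0.0874
gripper_force: 0.0
```

play_rows:
  travel:
    - [0,0,0]
    - [0,0,0]
    - [0,0,0]
    - [0,0,0]
    - [0,0,0]
    - [0,0,0]
  twist: [0,0,0,0,0,0]
  fingers: 0.4

```text
t: 59.35
eef_pos: [0.6141, 0.3358, 0.103]
ee_rot: [-3.141, 0.0, -1.203]
force: [-1.5, -0.3, 4.2]
width: 0.0515
gripper_force: 20.0
```

```bash
python3 plan.py .614 .3357 .162 -1.203 .5266 .0833 .162 -1.203
```

```text
t 59.35 now [0.6141 0.3358 0.103 ] [-3.141  0.    -1.203] w 0.0515 q [ 0.78  0.51 -0.1   0.   -0.97 -0.41]
wp 0 n 3 end [0.6139 0.3357 0.162 ] -1.203
2 x [0.0, 0.0, -0.79, np.float64(0.0)]
1 x [0.0, 0.01, -0.78, np.float64(0.0)]
wp 1 n 11 end [0.5266 0.0834 0.162 ] -1.203
4 x [0.74, 0.63, -0.0, np.float64(0.0)]
1 x [0.74, 0.62, -0.0, np.float64(0.0)]
1 x [0.74, 0.63, -0.0, np.float64(0.0)]
1 x [0.74, 0.62, -0.0, np.float64(0.0)]
1 x [0.75, 0.63, -0.0, np.float64(0.0)]
1 x [0.74, 0.62, -0.0, np.float64(0.0)]
1 x [0.75, 0.63, -0.0, np.float64(0.0)]
1 x [0.74, 0.62, -0.0, np.float64(0.0)]
```

play_rows:
  travel:
    - [0,0,-0.4]
    - [0,0,-0.8]
    - [0,0,-0.8]
    - [0.36,0.31,-0.4]
    - [0.7,0.59,0]
    - [0.74,0.63,0]
    - [0.74,0.63,0]
    - [0.74,0.63,0]
  twist: [0,0,0,0,0,0,0,0]

```text
t: 60.35
eef_pos: [0.5774, 0.2325, 0.162]
ee_rot: [3.14, -0.0, -1.203]
force: [-0.1, 0.9, -2.9]
width: 0.0516
gripper_force: 20.0
```

play_rows:
  travel:
    - [0.74,0.63,0]
    - [0.74,0.62,0]
    - [0.74,0.62,0]
    - [0.74,0.62,0]
    - [0.74,0.62,0]
    - [0.74,0.62,0]
    - [0.44,0.37,0]
    - [0,0,0]
  twist: [0,0,0,0,0,0,0,0]

```text
t: 61.35
eef_pos: [0.5265, 0.0824, 0.1627]
ee_rot: [-3.141, 0.0, -1.204]
force: [-0.8, 0.5, -3.2]
width: 0.0512
gripper_force: 20.0
```

```bash
python3 plan.py .5266 .0833 .104 -1.203
```

```text
t 61.35 now [0.5265 0.0824 0.1627] [-3.141  0.    -1.204] w 0.0512 q [ 0.52  0.2  -0.42 -0.   -0.96 -0.16]
wp 0 n 3 end [0.5267 0.0833 0.104 ] -1.202
1 x [-0.01, -0.01, 0.78, np.float64(-0.0)]
1 x [-0.01, -0.0, 0.78, np.float64(-0.0)]
1 x [-0.01, -0.01, 0.79, np.float64(-0.01)]
```

play_rows:
  travel:
    - [-0.01,-0.01,0.6]
    - [-0.01,0,0.8]
    - [-0.01,-0.01,0.6]
    - [0,0,0.3]
    - [0,0,0.05]
    - [0,0,0]
  twist: [0,0,0,0,0,0]

```text
t: 62.1
eef_pos: [0.5273, 0.0846, 0.1041]
ee_rot: [-3.141, -0.0, -1.203]
force: [-0.3, -0.5, -3.4]
width: 0.0511
gripper_force: 20.0
```

play_rows:
  travel:
    - [0,0,0.04]
    - [0,0,0.03]
    - [0,0,0]
  twist: [0,0,0]

```text
t: 62.48
eef_pos: [0.527, 0.0844, 0.1022]
ee_rot: [-3.141, 0.0, -1.203]
force: [-0.0, 0.1, -3.0]
width: 0.0519
gripper_force: 20.0
```

play_rows:
  travel:
    - [0,0,0.03]
    - [0,0,0]
  twist: [0,0]

```text
t: 62.72
eef_pos: [0.5271, 0.0844, 0.1019]
ee_rot: [-3.141, -0.0, -1.203]
force: [-2.4, -0.3, 4.1]
width: 0.0515
gripper_force: 20.0
```

play_rows:
  travel:
    - [0,0,0]
    - [0,0,0]
    - [0,0,0]
    - [0,0,-0.3]
    - [0,0,-0.9]
    - [0,0,-1]
    - [0,0,-1]
    - [0,0,-1]
  twist: [0,0,0,0,0,0,0,0]
  fingers: 0.9

```text
t: 63.72
eef_pos: [0.527, 0.0844, 0.2077]
ee_rot: [-3.141, 0.0, -1.203]
force: [-0.1, 0.2, 0.6]
width: 0.0787
gripper_force: 0.0
```

play_rows:
  travel:
    - [0,0,-1]
    - [0,0,-1]
    - [0,0,-1]
    - [0,0,-0.5]
    - [-0.5,0,0]
    - [-0.5,0,0]
    - [0,0,0]
    - [0,0,0]
  twist: [0,0,0,0,0,0,0,0]

```text
t: 64.72
eef_pos: [0.5177, 0.1079, 0.2932]
ee_rot: [3.141, -0.0, -1.202]
force: [0.2, -0.6, 0.0]
width: 0.0788
gripper_force: 0.0
```

```bash
python3 wr.py w9; python3 - <<'E'
from h import *
f=imaging.grab_frame("side"); g=imaging.grab_frame("scene"); w=cv2.imread("pics/w9.png")
a=cv2.resize(f["pixels"][110:350,100:420,::-1],(400,300)); b=cv2.resize(w,(400,300))
cv2.imwrite("pics/t9.png",np.hstack([a,b]))
for c in("scene","side"):
  for n in("pump_bottle","spray_can","square_bottle","case"): print(c,n,[(np.round(b["extent"]).tolist(),round(b["confidence"],2)) for b in models.boxes_of(n,c)[:1]])
E
```

```text
64.775 [0.52186838 0.03203983 0.46261209]
scene pump_bottle [([298.0, 164.0, 25.0, 46.0], 0.83)]
scene spray_can [([164.0, 144.0, 65.0, 57.0], 0.66)]
scene square_bottle [([275.0, 155.0, 18.0, 38.0], 0.79)]
scene case [([165.0, 140.0, 39.0, 37.0], 0.9)]
side pump_bottle [([205.0, 170.0, 27.0, 41.0], 0.79)]
side spray_can [([213.0, 198.0, 22.0, 47.0], 0.74)]
side square_bottle [([209.0, 185.0, 19.0, 46.0], 0.73)]
side case [([262.0, 287.0, 68.0, 46.0], 0.78)]
```

View pics/t9.png

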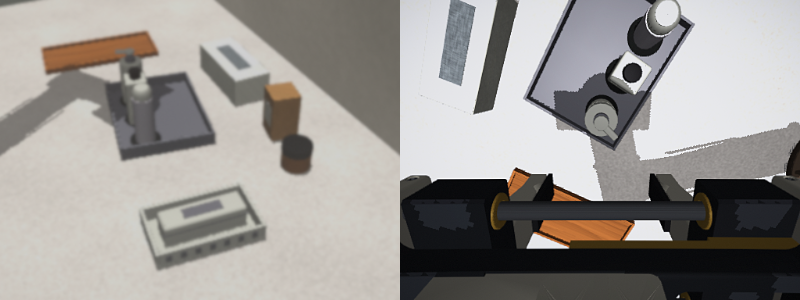

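The final picture shows all three bottles upright on their pads, with fixed-camera boxes within 3 px of the start. The case lies flat in the basket and the arm is clear, so I'm handing in.

```bash
python3 -c "
from station import arm
print(arm.job_done())"
```

```text
the job is handed in; nothing more can be done
None
```

I handed the job in at about 65 s of the 144 s: the case lies flat in the basket, all three bottles stand upright back on their own pads, and the bystanders look unmoved; the hand-in call returned no verdict.

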